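Put three muddled workshop things back on their own boards

TASK

The sanding block, the tape roll and the chuck key each lie on another one's place board; put each in the middle of the board that bears its picture, flat, with the block and the key lying along the same line as in their pictures (either way round will do). Use the blank board as the parking place for one of them on the way, and leave the blank board empty at the end. Leave the screwdriver and the wood offcuts alone.

Things in the scene. Friction and masses are not known exactly. Their poses are not given: they have to be found in the camera images.
- block_center (a point): Sanding block: a plain flat block of cork with brown sandpaper round it, 58 mm (its x) by 105 mm (its y) by 31 mm high, about 60 g. The point is its centre, 15.5 mm above its underside; z is up.
- tape_center (a point): Roll of beige masking tape lying flat on one of the boards (not the one at the back of the bench): outside diameter 103 mm, 26 mm high, open hole about 68 mm across, so the wall of the ring is about 17 mm thick with its middle 42.5 mm from the centre; about 60 g. The point is the centre of the hole, 13 mm above the underside; z is up.
- key_center (a point): Grey steel drill chuck key lying flat: a T, 76 mm (its x) by 52 mm (its y), about 60 g. The point is the middle of that outline, 8.5 mm above its underside. Cross bar 6 mm thick, along x at y = +20 mm. Stem along y at x = +6 mm: 8 mm wide, 12 mm high from the bar to y = -2, then a head 16 mm wide, 17 mm high to y = -26; grip the head at x = +6, y = -9.
- pad_block: Fixed plywood board, 120 (x) by 180 (y) by 8 mm, flat, no rim; origin on its underside (z = 0) below the middle of the 120 x 120 mm part where a thing lies. The 60 mm strip at its +y end (left as the robot sees it), past a scribed line, bears a small black picture of the sanding block: a filled rectangle, its length along the board's y.
- pad_tape: Fixed plywood board, 120 (x) by 180 (y) by 8 mm, flat, no rim; origin on its underside (z = 0) below the middle of the 120 x 120 mm part where a thing lies. The 60 mm strip at its +y end (left as the robot sees it), past a scribed line, bears a small black picture of the tape roll: a ring.
- pad_key: Fixed plywood board, 120 (x) by 180 (y) by 8 mm, flat, no rim; origin on its underside (z = 0) below the middle of the 120 x 120 mm part where a thing lies. The 60 mm strip at its +y end (left as the robot sees it), past a scribed line, bears a small black picture of the chuck key: a T, its stem along the board's y and its cross bar towards +y.
- pad_blank: Fixed plywood board, 120 (x) by 180 (y) by 8 mm, flat, no rim; origin on its underside (z = 0) below the middle of the 120 x 120 mm part where a thing lies. The 60 mm strip at its +y end (left as the robot sees it), past a scribed line, is empty: this is the blank board, with nothing on it at the start.
- screwdriver_0: Bystander, to be left alone: loose screwdriver with a red handle, 25 x 195 x 24 mm, length along its y, on the bench at the far left; origin in the middle of its underside.
- offcut_1: Bystander, to be left alone: loose wood offcut 50 x 60 x 22 mm on the bench at the far right; origin in the middle of its underside.
- offcut_4: Bystander, to be left alone: loose wood offcut 28 x 70 x 28 mm on the bench at the near right; origin in the middle of its underside.

How it is judged:
On the way:
1. one of the three things has been set down and let go on the blank board, flat and within 40 mm of its middle (((horizontal distance between block_center and pad_blank below 0.04 m and z of block_center in the frame of pad_blank between 0.0185 and 0.0285 m and contact force between the fingers and sanding_block below 0.1 N) or (horizontal distance between tape_center and pad_blank below 0.04 m and z of tape_center in the frame of pad_blank between 0.016 and 0.026 m and contact force between the fingers and tape_roll below 0.1 N) or (horizontal distance between key_center and pad_blank below 0.04 m and z of key_center in the frame of pad_blank between 0.0115 and 0.0215 m and contact force between the fingers and chuck_key below 0.1 N))), for 0.2 s.
At the end, for the whole second after the job is handed in: Block, tape roll and key each lie flat and still on the board with their own picture, centre within 15 mm of the middle of its 120 x 120 mm part, the block's and the key's y axis within 0.3 rad of the board's y axis (either way round); the blank board is empty (horizontal distance between block_center and pad_block below 0.015 m and z of block_center in the frame of pad_block between 0.0185 and 0.0285 m and angle between each of block_center, tape_center, key_center's own z axis and vertical below 0.15 rad and angle between the y axis of block_center and the y axis of pad_block, either way round below 0.3 rad and linear speed of each of sanding_block, tape_roll, chuck_key below 0.02 m/s and horizontal distance between tape_center and pad_tape below 0.015 m and z of tape_center in the frame of pad_tape between 0.016 and 0.026 m and horizontal distance between key_center and pad_key below 0.015 m and z of key_center in the frame of pad_key between 0.0115 and 0.0215 m and angle between the y axis of key_center and the y axis of pad_key, either way round below 0.3 rad); the robot touches nothing.
It fails at once if the screwdriver is moved by more than 30 mm (distance of screwdriver_0 from where it was at the start of the episode above 0.03 m).
It fails at once if the far offcut is moved by more than 30 mm (distance of offcut_1 from where it was at the start of the episode above 0.03 m).
It fails at once if the near offcut is moved by more than 30 mm (distance of offcut_4 from where it was at the start of the episode above 0.03 m).
It also fails if it takes over 112 s, if anything falls off the work surface, if the arm or the gripper's body presses on something with over 40 N, if the wrist force passes 120 N, or if a joint passes its speed limit or range.

ROBOT

A 7-joint arm with a two-finger parallel gripper is mounted at the origin on a cart in front of the work surface, level with it; the furniture and walls round the work are solid. World frame = base frame: x ahead of the robot, y to its left, z up, the work surface at z = 0. Lengths are in m, angles in rad, forces in N, time in s.
With the tool pointing down it reaches from about 0.425 to 0.8 m from the base axis. Payload 8.3 kg.
Tool frame: the origin (TCP) lies midway between the tips of the shut fingers; the grasp point (between the pads) lies tcp_to_grasp behind it (tcp_to_grasp is the distance from the TCP to the grasp point, in m); z points along the fingers, y is the direction in which the jaws open and shut (so a half turn about z gives the same grasp; the last joint's range is limited). The gripper opens to 85 mm and grips with 20 to 120 N. Pads are 22 mm wide; open, the fingers measure 114 mm over their backs; the gripper's body (76 mm by 85 mm) begins 54 mm behind the grasp point. The pads swing forward as they close: fully open they stand 13 mm farther back than shut.
Start: joints at [-1.266, 0.383, 0.016, 1.37, -0.006, 1.388, -0.046], TCP at [0.225, 0.583, 0.209] pointing down, gripper open.
Joint ranges: [-2.95, 2.95], [-0.25, 2.06], [-1.52, 1.56], [0.18, 2.33], [-1.44, 4.58], [0.02, 2.06], [-3.01, 3.01]. Speed limits (rad/s): [2.39, 2.39, 3.01, 3.01, 3.14, 3.14, 3.14].

INTERFACE

Orientations are given as a unit quaternion [w, x, y, z].
In Python, from bench import * gives the robot as it stands.
- The arm moves only by the shell command python3 -m inch 'ROWS' [FORCE]. ROWS is JSON, a list that holds one entry, the list of rows, each a list of 7 numbers: the turn, a rotation vector about the tool's x, y, z in degrees, then the shift along the tool's x, y, z in mm, then the opening in per cent of the stroke, from 0 (shut) to 100 (fully open). In form: [[[wx, wy, wz, tx, ty, tz, claw], ...]]. A call has 1 to 10 rows; each row is the pose to reach, as a shift and turn from the pose measured when the call began, along the tool's axes at that moment; what a row does not reach only later rows make up. A row lasts 1/12 s, in which the tool goes at most 41.7 mm and 7.16 degrees, less where a joint would pass 70% of its speed; a pose out of reach is approached as far as the arm can. A call with a gripper value outside its range is refused whole. The fingers move at their own pace and stop on an object; FORCE is the grip in N (left out, the last holds). Time passes only in rows, so rows that repeat a pose let the fingers close. It gives the time, the measured TCP pose, the force and the opening at its end, in the units of the state.
- get_state(): the state, without advancing time (a new reading comes with each control period).
- camera(name): name is "side" or "top"; returns the picture (384x512x3 uint8, red, green, blue); there is no depth.
- camera_info(name): a dict with "camera_matrix" (3x3 intrinsics, pixels), "world_from_camera" (4x4, takes a point from camera to world coordinates). Camera axes: x right, y down, z forward; pixel columns grow to the right and rows downward; lengths in m; the calibration is good to about 2 mm. A picture is of the moment at which its call begins. camera_info takes no time and is no camera call.
- hand_in(): hands the job in, once; it reports no verdict.
The state is a dict: "time": time; "joint_positions": joint angles; "joint_vel": joint speeds; "joint_torque": joint torques, N m; "tool_pos": TCP position; "ee_rot": TCP orientation; "contact_force": force on the tool from outside, world axes, zero at the start; "torque": the same for the moment, N m; "gripper_width": finger opening in m.
Only numpy, scipy, OpenCV 4.12 (cv2) and the standard library are available. Lean on these libraries where they do the work, as an engineer would, in place of code of your own. Each camera call takes 0.05 s, during which the arm holds its last target.

## Working session

There is one attempt and no reset: what is moved stays moved. The work goes in short steps, Python scripts to look and compute and a shell command to move; the robot and the scene stay as the last step left them, time stands still between calls to the robot, and variables do not carry over. Pictures are saved under pics/ and viewed, and the job is handed in when it is done.

```bash
ls; mkdir -p pics; python3 - <<'E'
from bench import *
import cv2
for n in("top","side"):
    cv2.imwrite(f"pics/{n}0.png",camera(n)[:,:,::-1]); i=camera_info(n); print(n,i)
s=get_state(); print(s)
try: print(tcp_to_grasp)
except Exception as e: print(e)
E
```

```text
pics
top {'camera_matrix': array([[481.72705497,   0.        , 262.52470885],
       [  0.        , 481.72705497, 194.0636507 ],
       [  0.        ,   0.        ,   1.        ]]), 'world_from_camera': array([[-0.02824128, -0.99691703,  0.0732043 ,  0.45430868],
       [-0.99959882,  0.02800781, -0.00421407, -0.04963935],
       [ 0.00215079, -0.07329394, -0.99730806,  1.45164197],
       [ 0.        ,  0.        ,  0.        ,  1.        ]])}
side {'camera_matrix': array([[440.89520961,   0.        , 247.22492151],
       [  0.        , 440.89520961, 198.99889427],
       [  0.        ,   0.        ,   1.        ]]), 'world_from_camera': array([[-0.9995468 ,  0.00840235,  0.02890653,  0.5064681 ],
       [-0.02311439,  0.40094981, -0.91580837,  1.08591019],
       [-0.01928501, -0.91606149, -0.40057388,  0.55192313],
       [ 0.        ,  0.        ,  0.        ,  1.        ]])}
{'time': 0.1, 'joint_positions': array([-1.26593674,  0.38412133,  0.01638411,  1.37102929, -0.00627216,
        1.38822045, -0.04652973]), 'joint_vel': array([-6.53581965e-05, -2.40369678e-03,  2.21086508e-04, -2.99452117e-03,
       -7.41746925e-04,  6.91027613e-04,  1.94775786e-03]), 'joint_torque': array([ 3.76560798e-03, -6.29135013e+01,  8.47966019e-01, -3.72760820e+01,
        1.68701500e-02,  1.04197682e-02, -8.84661517e-06]), 'tool_pos': array([0.22450715, 0.5827597 , 0.20790836]), 'ee_rot': array([-1.31336942e-04,  1.82830286e-01,  9.83144109e-01, -8.54196270e-04]), 'contact_force': array([-0.78274905,  0.06219844, -0.2828573 ]), 'torque': array([-0.01516602,  0.00877441,  0.00939706]), 'gripper_width': 0.0852298376217958}
0.0187
```

View pics/top0.png

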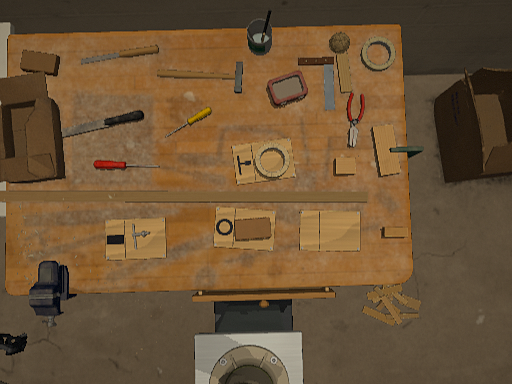

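View pics/side0.png

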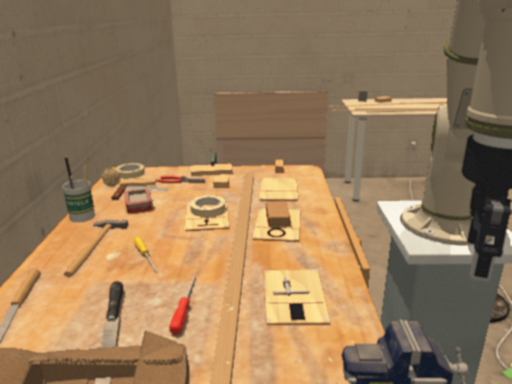

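The key lies on the block board (~135,238), the block on the tape board (~245,230), the tape on the key board (~265,160), and the blank board is at (330,230). Next I'll measure them.

```bash
cat > h.py <<'E'
from bench import *
import numpy as np, cv2
def w2p(n,P):
    i=camera_info(n); T=np.linalg.inv(i["world_from_camera"]); q=T[:3,:3]@np.array(P)+T[:3,3]; q=i["camera_matrix"]@q; return q[:2]/q[2]
def p2w(n,u,v,z):
    i=camera_info(n); T=i["world_from_camera"]; d=T[:3,:3]@np.linalg.inv(i["camera_matrix"])@np.array([u,v,1.]); o=T[:3,3]; return o+d*(z-o[2])/d[2]
E
python3 - <<'E'
import cv2,numpy as np
im=cv2.imread("pics/top0.png")
a=im[125:265,95:380]; 
cv2.imwrite("pics/crop0.png",cv2.resize(a,None,fx=2.8,fy=2.8,interpolation=cv2.INTER_CUBIC))
E
```

```text
(no output)
```

View pics/crop0.png

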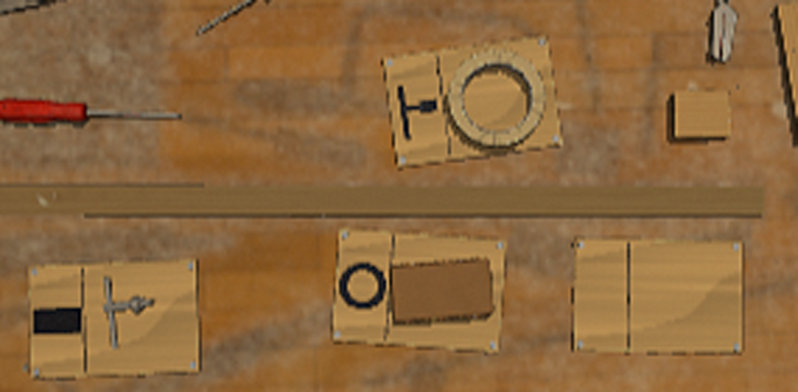

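The crop shows all four boards; their corners, scribed lines and pictures are visible. A batten lies between the front and back boards. I'll segment the boards by colour.

```bash
cat > seg.py <<'E'
from h import *
im=cv2.imread("pics/top0.png")
S=4
big=cv2.resize(im,None,fx=S,fy=S,interpolation=cv2.INTER_CUBIC)
hsv=cv2.cvtColor(big,cv2.COLOR_BGR2HSV)
for p in [(115,225),(325,245),(205-0,215),(90,215),(245,172),(270,243),(180,240),(255,231),(290,250),(270,145),(285,160)]:
    print(p,hsv[p[1]*S,p[0]*S])
E
python3 seg.py
```

```text
(115, 225) [ 18 138 166]
(325, 245) [ 18 140 162]
(205, 215) [ 16 193 135]
(90, 215) [ 16 113 126]
(245, 172) [ 17 141 170]
(270, 243) [ 17 140 169]
(180, 240) [ 15 175 146]
(255, 231) [ 15 154 124]
(290, 250) [ 16 139 139]
(270, 145) [ 19 119 171]
(285, 160) [ 19  86 124]
```

```bash
cat > seg.py <<'E'
from h import *
im=cv2.imread("pics/top0.png")
S=4
big=cv2.resize(im,None,fx=S,fy=S,interpolation=cv2.INTER_CUBIC)
hsv=cv2.cvtColor(big,cv2.COLOR_BGR2HSV)
m=cv2.inRange(hsv,(14,60,140),(25,165,255))
rois={"block":(98,210,175,268),"tape":(208,200,282,256),"blank":(293,204,367,256),"key":(226,134,302,190)}
out=big.copy()
def px(b): return (np.array(b)+.5)/S-.5
for n,(x0,y0,x1,y1) in rois.items():
    mm=np.zeros_like(m); mm[y0*S:y1*S,x0*S:x1*S]=m[y0*S:y1*S,x0*S:x1*S]
    mm=cv2.morphologyEx(mm,cv2.MORPH_OPEN,np.ones((9,9)))
    mm=cv2.morphologyEx(mm,cv2.MORPH_CLOSE,np.ones((13,13)))
    c=max(cv2.findContours(mm,0,1)[0],key=cv2.contourArea)
    r=cv2.minAreaRect(c); b=cv2.boxPoints(r); cv2.drawContours(out,[b.astype(int)],0,(0,255,0),2)
    W=np.array([p2w("top",*px(q),0.008)[:2] for q in b])
    e=W-np.roll(W,-1,0); L=np.linalg.norm(e,axis=1)
    i=np.argmax(L); d=e[i]/L[i]; d*=np.sign(d[1]); c0=W.mean(0)
    print(n,"center",c0.round(4),"sides",L.round(4),"yaw of y axis deg",np.degrees(np.arctan2(-d[0],d[1])).round(2),"origin",(c0-0.03*d).round(4))
cv2.imwrite("pics/seg0.png",cv2.resize(out[125*S:270*S,95*S:380*S],(798,406)))
E
python3 seg.py
```

```text
block center [0.4277 0.3376] sides [0.2009 0.1439 0.1994 0.1438] yaw of y axis deg 1.63 origin [0.4286 0.3077]
tape center [0.457  0.0011] sides [0.2217 0.1561 0.22   0.156 ] yaw of y axis deg -1.29 origin [ 0.4563 -0.0289]
blank center [ 0.4488 -0.2529] sides [0.2214 0.1543 0.2197 0.1543] yaw of y axis deg -1.61 origin [ 0.4479 -0.2829]
key center [ 0.6591 -0.0615] sides [0.1696 0.2297 0.1697 0.2278] yaw of y axis deg -1.59 origin [ 0.6583 -0.0915]
```

View pics/seg0.png

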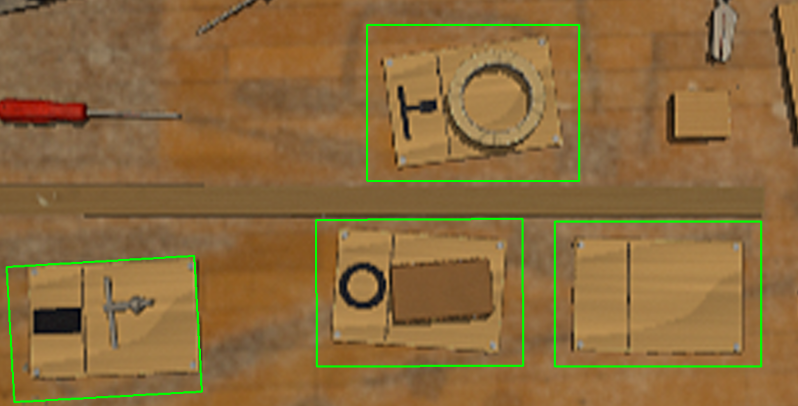

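The mask bleeds into the bench, so I'll read the corners from larger crops instead.

```bash
python3 - <<'E'
import cv2,numpy as np
im=cv2.imread("pics/top0.png")
R={"A":(100,210,172,264),"B":(208,200,280,254),"C":(294,204,366,258),"D":(228,134,300,188)}
for n,(x0,y0,x1,y1) in R.items():
    a=cv2.resize(im[y0:y1,x0:x1],None,fx=11,fy=11,interpolation=cv2.INTER_CUBIC)
    cv2.imwrite(f"pics/z{n}.png",a)
E
```

```text
(no output)
```

View pics/zA.png

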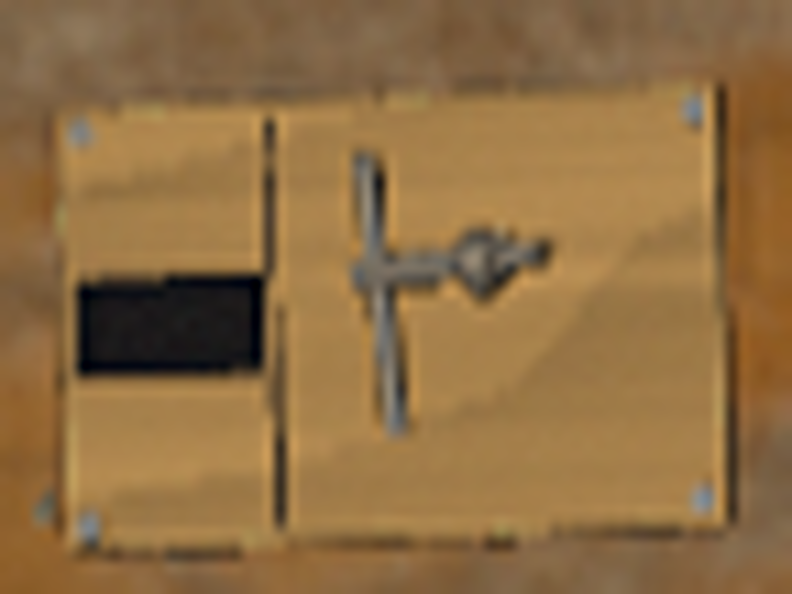

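View pics/zB.png

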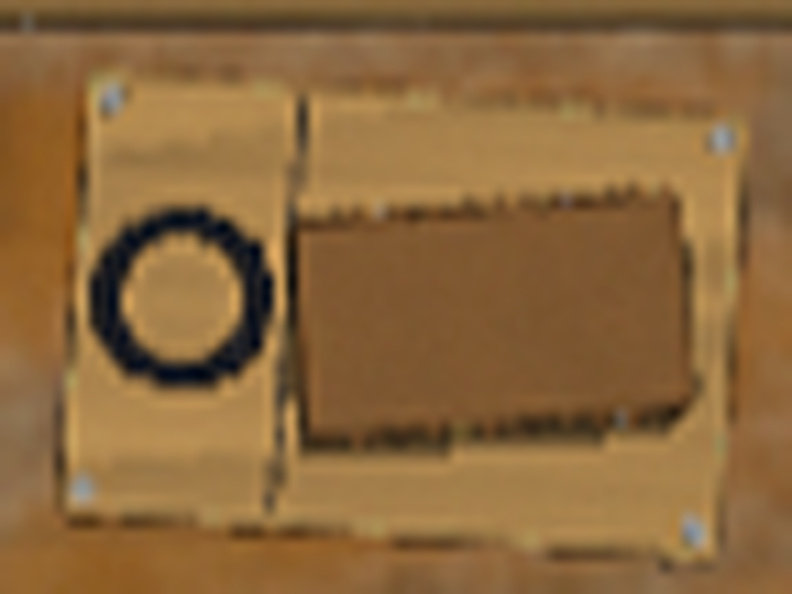

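View pics/zC.png

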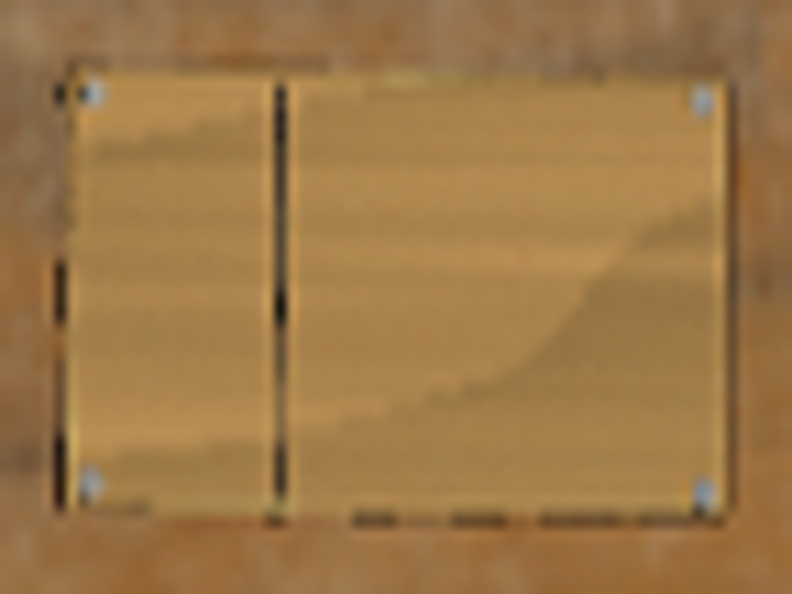

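View pics/zD.png

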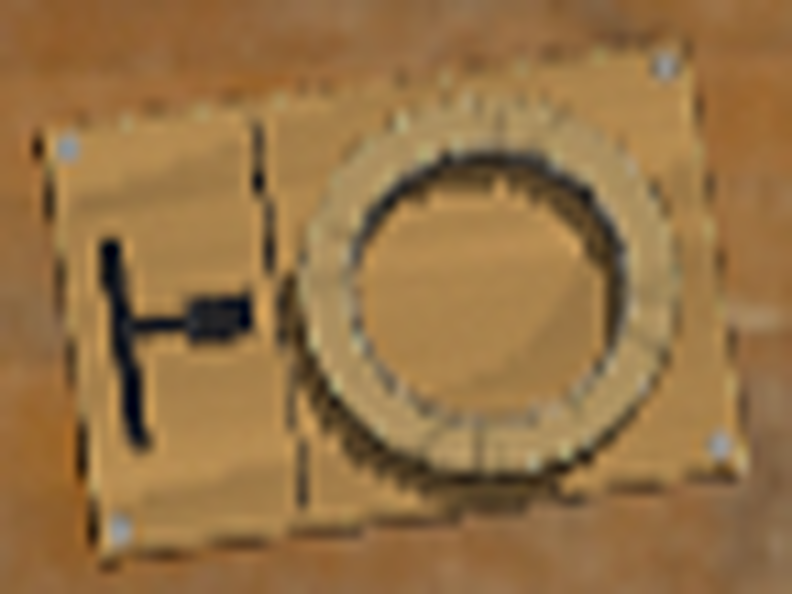

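Boards A to D all have four screw heads symmetric about the centre, readable at e.g. A: (80,132), (693,110), (703,498), (90,527). The key bar runs (368,152) to (397,430) in zA, the block fills (300,222) to (692,402) in zB, and the tape circle is centred near (490,288) in zD. I'll compute poses from these.

```bash
cat > meas.py <<'E'
from h import *
def W(o,q,z): return p2w("top",o[0]+(q[0]+.5)/11-.5,o[1]+(q[1]+.5)/11-.5,z)[:2]
O={"A":(100,210),"B":(208,200),"C":(294,204),"D":(228,134)}
SC={"A":[(80,132),(693,110),(703,498),(90,527)],"B":[(113,98),(722,137),(694,532),(81,487)],"C":[(93,94),(703,99),(704,494),(90,486)],"D":[(68,149),(666,66),(720,445),(121,530)]}
for n,s in SC.items():
    P=np.array([W(O[n],q,.008) for q in s]); c=P.mean(0)
    d=(P[0]+P[3]-P[1]-P[2]); d/=np.linalg.norm(d); e=P[0]+P[1]-P[2]-P[3]
    print(n,"origin",(c-.03*d).round(4),"yaw",np.degrees(np.arctan2(-d[0],d[1])).round(1),np.degrees(np.arctan2(e[1],e[0])).round(1))
b1,b2=W(O["A"],(368,152),.0165),W(O["A"],(397,430),.0165); h=W(O["A"],(485,265),.02); t=W(O["A"],(548,247),.0165)
x=b1-b2; print("bar len",np.linalg.norm(x)); m=(b1+b2)/2; j=W(O["A"],(375,272),.0165)
y=j-t; print("bar yaw",np.degrees(np.arctan2(x[1],x[0])),"stem yaw",np.degrees(np.arctan2(-y[0],y[1])),"len",np.linalg.norm(y))
x/=np.linalg.norm(x); yy=np.array([-x[1],x[0]])
print("key centre",m-.02*yy,"grip",m-.02*yy+.006*x-.009*yy,"head seen",h)
im=cv2.imread("pics/top0.png"); S=8
R=(208,200,280,254); big=cv2.resize(im[R[1]:R[3],R[0]:R[2]],None,fx=S,fy=S,interpolation=cv2.INTER_CUBIC)
mk=((big[:,:,2].astype(int)-big[:,:,0]>40)&(big[:,:,2]<142)&(big[:,:,2]>95)).astype(np.uint8)*255
mk=cv2.morphologyEx(mk,cv2.MORPH_OPEN,np.ones((25,25))); 
sub=np.zeros_like(mk); sub[13*S:43*S,25*S:66*S]=mk[13*S:43*S,25*S:66*S]
c=max(cv2.findContours(sub,0,1)[0],key=cv2.contourArea); r=cv2.minAreaRect(c); B=cv2.boxPoints(r)
P=np.array([p2w("top",R[0]+(q[0]+.5)/S-.5,R[1]+(q[1]+.5)/S-.5,.039)[:2] for q in B])
e=P-np.roll(P,-1,0); L=np.linalg.norm(e,axis=1); d=e[L.argmax()]; d*=np.sign(d[1])
print("block",P.mean(0),L,"yaw",np.degrees(np.arctan2(-d[0],d[1])))
print("tape",W(O["D"],(490,288),.034), "batten x",[W(O["B"],(q),.01) for q in((400,0),(400,25))])
E
python3 meas.py
```

```text
A origin [0.4391 0.2978] yaw 0.8 1.0
B origin [ 0.4573 -0.0278] yaw -5.5 -5.8
C origin [ 0.4453 -0.2833] yaw -2.2 -2.4
D origin [ 0.6651 -0.0909] yaw 6.4 6.3
bar len 0.07527022261785381
bar yaw 5.458004309520739 stem yaw 6.603104747493289 len 0.04701139679076213
key centre [0.44761477 0.30809494] grip [0.45444361 0.29970644] head seen [0.45185545 0.29945593]
block [ 0.4592822  -0.02368906] [0.10488806 0.05842188 0.10457212 0.05838582] yaw 3.3267300733880583
tape [ 0.65966017 -0.0868803 ] batten x [array([5.4522318e-01, 5.2170390e-04]), array([0.53840148, 0.0006951 ])]
```

```bash
cat > g.py <<'E'
import sys
from h import *
from scipy.spatial.transform import Rotation as Ro
# args: x y z(TCP) az(deg of tool y)
s=get_state(); q=s["ee_rot"]; R0=Ro.from_quat([q[1],q[2],q[3],q[0]])
M=R0.as_matrix(); az0=np.degrees(np.arctan2(M[1,1],M[0,1]))
print("t %.2f tcp"%s["time"],s["tool_pos"].round(4),"az %.1f tilt %.2f"%(az0,np.degrees(np.arccos(-M[2,2]))),"w %.4f F"%s["gripper_width"],s["contact_force"].round(1),"q",s["joint_positions"].round(2))
if len(sys.argv)>4:
    x,y,z,az=map(float,sys.argv[1:5])
    az=az0+(az-az0+90)%180-90; a=np.radians(az)
    ty=np.array([np.cos(a),np.sin(a),0]); tz=np.array([0,0,-1.]); T=np.c_[np.cross(ty,tz),ty,tz]
    r=(R0.inv()*Ro.from_matrix(T)).as_rotvec(degrees=True); d=M.T@(np.array([x,y,z])-s["tool_pos"])
    print("turn",r.round(1),"shift mm",(d*1000).round(1),"dist",(np.linalg.norm(d)*1000).round())
E
python3 g.py .44 .30 .18 30;python3 g.py .4593 -.0237 .15 3.3
```

```text
t 0.10 tcp [0.2245 0.5828 0.2079] az 68.9 tilt 0.10 w 0.0852 F [-0.8  0.1 -0.3] q [-1.27  0.38  0.02  1.37 -0.01  1.39 -0.05]
turn [-0.1  0.  38.9] shift mm [-302.7 -186.3   28.2] dist 357.0
t 0.10 tcp [0.2245 0.5828 0.2079] az 68.9 tilt 0.10 w 0.0852 F [-0.8  0.1 -0.3] q [-1.27  0.38  0.02  1.37 -0.01  1.39 -0.05]
turn [-0.1  0.1 65.6] shift mm [-437.1 -481.4   58.8] dist 653.0
```

```bash
python3 -m inch '[[[0,0,5,-35,-20,0,100],[0,0,10,-70,-42,5,100],[0,0,15,-105,-65,10,100],[0,0,20,-140,-86,15,100],[0,0,25,-175,-108,20,100],[0,0,30,-210,-130,25,100],[0,0,35,-245,-150,28,100],[0,0,39,-275,-170,28,100],[0,0,39,-303,-186,28,100],[0,0,39,-303,-186,28,100]]]' 40; python3 g.py .4593 -.0237 .15 3.3
```

```text
time: 0.93
tool_pos: [0.4451, 0.2926, 0.1802]
ee_rot: [0.002, 0.505, 0.863, -0.002]
contact_force: [0.1, -1.6, 0.6]
gripper_width: 0.085
t 0.93 tcp [0.4451 0.2926 0.1802] az 29.3 tilt 0.26 w 0.0850 F [ 0.1 -1.6  0.6] q [-0.9   0.2   0.3   1.68 -0.06  1.27 -0.08]
turn [-0.   0.3 26. ] shift mm [-282.7 -142.4   31.7] dist 318.0
```

```bash
python3 -m inch '[[[0,0,4,-32,-16,0,100],[0,0,8,-65,-33,5,100],[0,0,12,-98,-50,10,100],[0,0,16,-130,-66,15,100],[0,0,20,-163,-82,20,100],[0,0,24,-195,-98,25,100],[0,0,26,-228,-115,31,100],[0,0,26,-260,-131,31,100],[0,0.3,26,-283,-142,31,100],[0,0.3,26,-283,-142,31,100]]]'; python3 g.py .4593 -.0237 .05 3.3
```

```text
time: 1.77
tool_pos: [0.4594, -0.0299, 0.1508]
ee_rot: [0.0, 0.689, 0.724, -0.0]
contact_force: [0.5, -0.6, -0.1]
gripper_width: 0.0852
t 1.77 tcp [ 0.4594 -0.0299  0.1508] az 2.8 tilt 0.03 w 0.0852 F [ 0.5 -0.6 -0.1] q [-0.57  0.06  0.6   1.91 -0.04  1.18  0.09]
turn [ 0.   0.  -0.5] shift mm [  6.3   0.2 100.8] dist 101.0
```

```bash
python3 -m inch '[[[0,0,-0.5,6,0,30,100],[0,0,-0.5,6,0,60,100],[0,0,-0.5,6,0,85,100],[0,0,-0.5,6,0,100,100],[0,0,-0.5,6,0,100,100]]]'; python3 g.py .4593 -.0237 .016 3.3; python3 - <<'E'
from h import *
c=camera("side")[:,:,::-1]; cv2.imwrite("pics/s1.png",cv2.resize(c[130:270,200:360],None,fx=4.5,fy=4,interpolation=cv2.INTER_CUBIC))
E
```

```text
time: 2.18
tool_pos: [0.4563, -0.0234, 0.0476]
ee_rot: [-0.002, 0.686, 0.728, -0.003]
contact_force: [-0.4, 1.0, 1.2]
gripper_width: 0.0853
t 2.18 tcp [ 0.4563 -0.0234  0.0476] az 3.4 tilt 0.36 w 0.0853 F [-0.4  1.   1.2] q [-0.54  0.2   0.58  2.03 -0.13  0.95  0.17]
turn [-0.4  0.1  0.1] shift mm [-0.5  3.2 31.6] dist 32.0
```

View pics/s1.png

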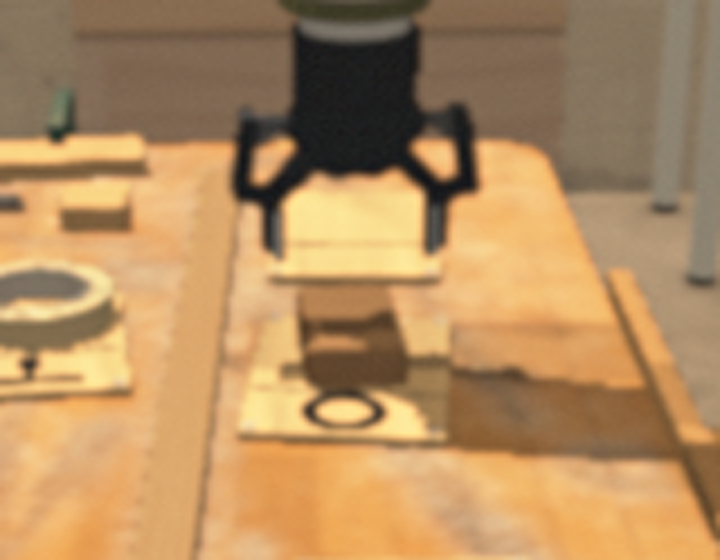

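The gripper stands over the block, with the fingers at (270,240) and (435,240) either side of it. I'll go down and close.

```bash
python3 -m inch '[[[-0.4,0,0,0,3,15,100],[-0.4,0,0,0,3,26,100],[-0.4,0,0,0,3,32,100],[-0.4,0,0,0,3,32,100],[-0.4,0,0,0,3,32,50],[-0.4,0,0,0,3,32,40],[-0.4,0,0,0,3,32,40],[-0.4,0,0,0,3,32,40],[-0.4,0,0,0,3,32,40],[-0.4,0,0,0,3,32,40]]]' 40; python3 g.py .4593 -.0237 .12 3.3
```

```text
time: 3.07
tool_pos: [0.4606, -0.0234, 0.0177]
ee_rot: [0.002, 0.686, 0.728, 0.001]
contact_force: [-0.1, 0.6, 0.7]
gripper_width: 0.034
t 3.07 tcp [ 0.4606 -0.0234  0.0177] az 3.4 tilt 0.21 w 0.0340 F [-0.1  0.6  0.7] q [-0.53  0.26  0.57  2.06 -0.18  0.87  0.2 ]
turn [0.2 0.1 0.1] shift mm [  -0.3   -1.  -102.3] dist 102.0
```

```bash
cat > look.py <<'E'
import sys
from h import *
n,o,x0,y0,x1,y1=sys.argv[1],sys.argv[2],*map(int,sys.argv[3:7])
c=camera(n)[:,:,::-1]; f=min(800/(x1-x0),600/(y1-y0)); cv2.imwrite(f"pics/{o}.png",cv2.resize(c[y0:y1,x0:x1],None,fx=f,fy=f,interpolation=cv2.INTER_CUBIC))
print("scale",f)
E
python3 look.py side s2 200 130 360 250;python3 look.py top t2 190 190 290 265
```

```text
scale 5.0
scale 8.0
```

View pics/s2.png

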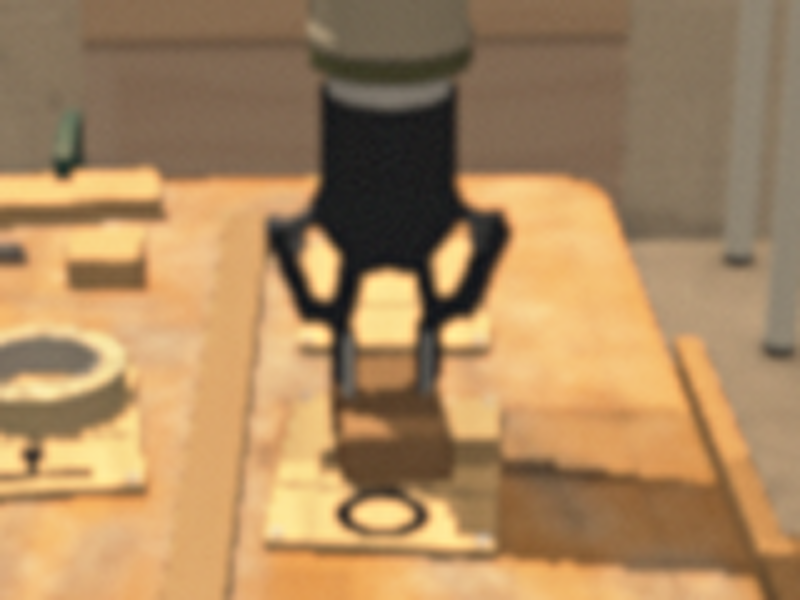

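View pics/t2.png

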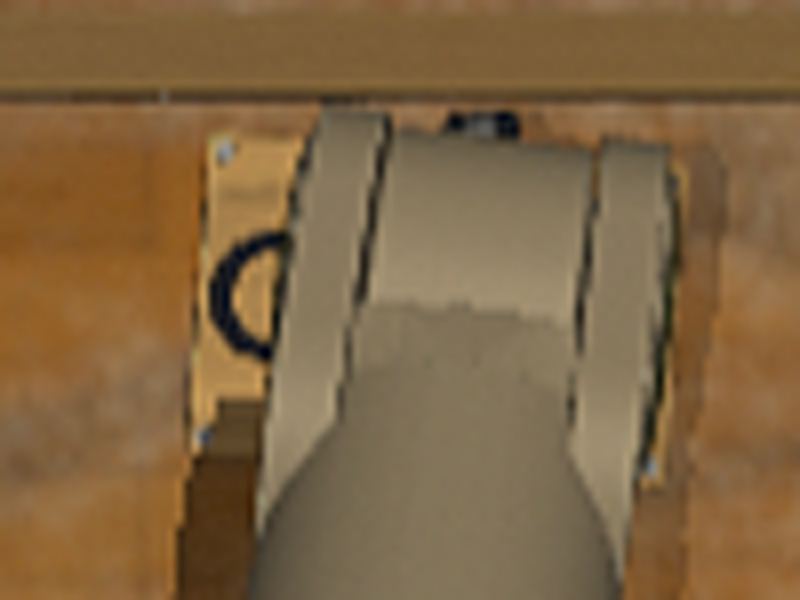

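```bash
python3 -c "
from h import *
for z in(.018,.03,.04,.05,.06):
  for x in (.4776,.4436): print(z,x,((w2p('side',(x,-.023,z))-[200,130])*5).round())
"
```

```text
0.018 0.4776 [352. 424.]
0.018 0.4436 [413. 424.]
0.03 0.4776 [352. 405.]
0.03 0.4436 [414. 404.]
0.04 0.4776 [352. 389.]
0.04 0.4436 [414. 388.]
0.05 0.4776 [352. 372.]
0.05 0.4436 [414. 372.]
0.06 0.4776 [353. 355.]
0.06 0.4436 [414. 355.]
```

The jaws shut to 34 mm without meeting the block, and in the side view the tips seem to end at about z = 0.038, above it. I'll open, and check tip height against the reported TCP.

```bash
python3 -m inch '[[[0,0,0,0,0,0,100],[0,0,0,0,0,0,100],[0,0,0,0,0,0,100],[0,0,0,0,0,0,100],[0,0,0,0,0,0,100],[0,0,0,0,0,0,100]]]'; python3 g.py; python3 look.py side s3 220 140 340 230
```

```text
time: 3.67
tool_pos: [0.4605, -0.0235, 0.0175]
ee_rot: [0.002, 0.686, 0.728, 0.001]
contact_force: [0.4, 0.4, 0.4]
gripper_width: 0.0856
t 3.67 tcp [ 0.4605 -0.0235  0.0175] az 3.4 tilt 0.20 w 0.0856 F [0.4 0.4 0.4] q [-0.53  0.26  0.57  2.06 -0.18  0.87  0.2 ]
scale 6.666666666666667
```

View pics/s3.png

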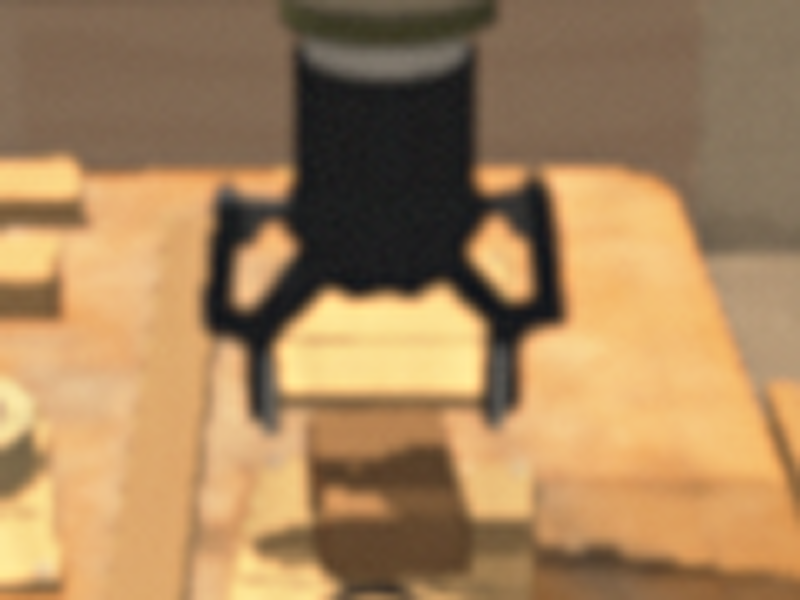

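```bash
python3 -c "
from h import *
print('top ray',[p2w('top',190+482/8,190+120/8,z).round(4) for z in(.05,.09)])
# two-view: finger px top (250.2,205) ; side
for y in(-.0235,-.05,-.07,-.09):
  print(y,[w2p('side',(.4605,y,z)).round(1) for z in (.03,.05)], 'width85+~10 px', (w2p('side',(.418,y,.03))-w2p('side',(.503,y,.03)))[0])
i=camera_info('side');print(i['world_from_camera'][:3,3])
"; python3 look.py top t3 190 190 290 265
```

```text
top ray [array([ 0.5263, -0.0189,  0.05  ]), array([ 0.5242, -0.0198,  0.09  ])]
-0.0235 [array([276.6, 210.9]), array([276.7, 204.3])] width85+~10 px 30.669269954626543
-0.05 [array([276.3, 206.9]), array([276.3, 200.4])] width85+~10 px 30.072173845274108
-0.07 [array([276., 204.]), array([276.1, 197.6])] width85+~10 px 29.636707215031095
-0.09 [array([275.8, 201.1]), array([275.8, 194.8])] width85+~10 px 29.213672297600226
[0.5064681  1.08591019 0.55192313]
scale 8.0
```

View pics/t3.png

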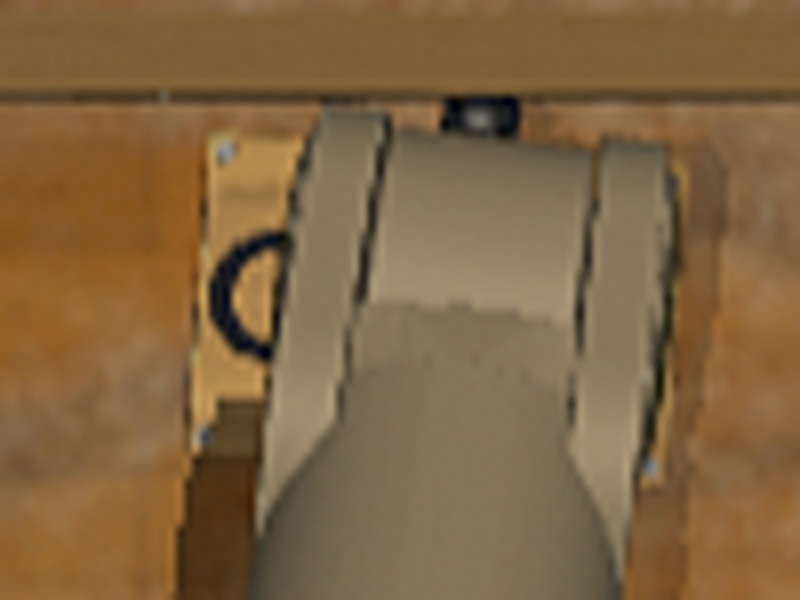

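In the side view the tips at (265,428) and (497,425) are about 33 mm above the reported TCP when open (about 20 mm at 34 mm opening). That is some 20 mm more than stated, so real tips sit higher than the TCP reading. I'll go lower in small steps, watching force.

```bash
python3 -m inch '[[[0,0,0,0,0,8,100],[0,0,0,0,0,15,100],[0,0,0,0,0,15,100],[0,0,0,0,0,15,100]]]' 40; python3 g.py; python3 -m inch '[[[0,0,0,0,0,5,100],[0,0,0,0,0,10,100],[0,0,0,0,0,10,100],[0,0,0,0,0,10,100]]]' 40; python3 g.py;  python3 look.py side s4 220 140 340 230
```

```text
time: 4.1
tool_pos: [0.4598, -0.0236, 0.0017]
ee_rot: [0.001, 0.686, 0.727, -0.0]
contact_force: [-0.9, 0.7, 0.3]
gripper_width: 0.0853
t 4.10 tcp [ 0.4598 -0.0236  0.0017] az 3.4 tilt 0.12 w 0.0853 F [-0.9  0.7  0.3] q [-0.51  0.29  0.56  2.07 -0.2   0.84  0.22]
time: 4.43
tool_pos: [0.4595, -0.0237, -0.0087]
ee_rot: [0.001, 0.686, 0.727, -0.0]
contact_force: [0.4, -0.5, 0.6]
gripper_width: 0.0852
t 4.43 tcp [ 0.4595 -0.0237 -0.0087] az 3.3 tilt 0.11 w 0.0852 F [ 0.4 -0.5  0.6] q [-0.51  0.31  0.56  2.07 -0.22  0.82  0.24]
scale 6.666666666666667
```

View pics/s4.png

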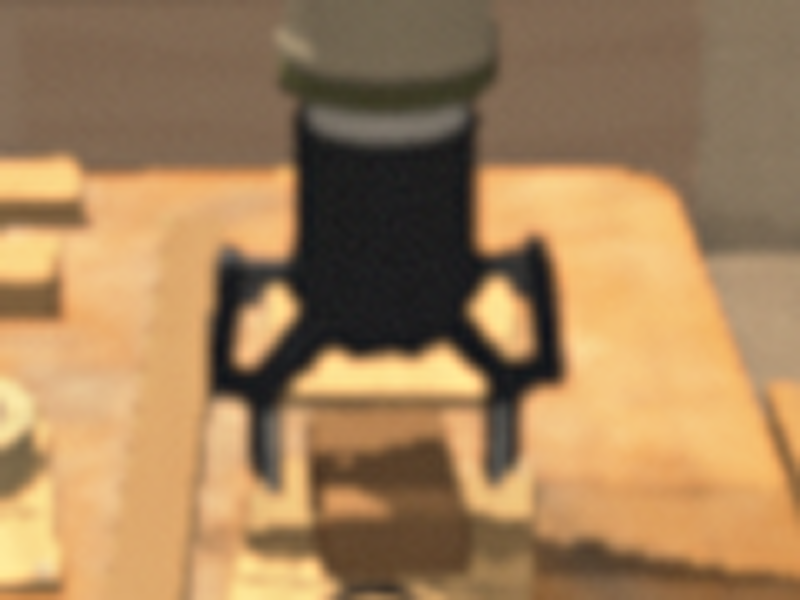

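The tips at (270,488) and (500,480) are now down at about z = 0.024, either side of the block. I'll close.

```bash
python3 -m inch '[[[0,0,0,0,0,0,55],[0,0,0,0,0,0,55],[0,0,0,0,0,0,55],[0,0,0,0,0,0,55],[0,0,0,0,0,0,55],[0,0,0,0,0,0,55]]]' 40; python3 g.py
```

```text
time: 4.98
tool_pos: [0.4601, -0.0237, -0.0081]
ee_rot: [0.001, 0.686, 0.727, 0.0]
contact_force: [-1.3, -0.2, 6.0]
gripper_width: 0.0569
t 4.98 tcp [ 0.4601 -0.0237 -0.0081] az 3.3 tilt 0.14 w 0.0569 F [-1.3 -0.2  6. ] q [-0.51  0.3   0.56  2.07 -0.22  0.82  0.24]
```

The jaws stopped at 56.9 mm, so they hold the block. I'll lift.

```bash
python3 -m inch '[[[0,0,0,0,0,-10,55],[0,0,0,0,0,-30,55],[0,0,0,0,0,-55,55],[0,0,0,0,0,-80,55],[0,0,0,0,0,-90,55],[0,0,0,0,0,-90,55]]]' 40; python3 g.py .446 -.2833 .08 -10
```

```text
time: 5.48
tool_pos: [0.4617, -0.0235, 0.0845]
ee_rot: [0.002, 0.686, 0.727, 0.002]
contact_force: [0.6, -0.5, -1.1]
gripper_width: 0.0575
t 5.48 tcp [ 0.4617 -0.0235  0.0845] az 3.3 tilt 0.37 w 0.0575 F [ 0.6 -0.5 -1.1] q [-0.57  0.14  0.6   1.99 -0.09  1.02  0.13]
turn [ 0.4 -0.  13.3] shift mm [-258.5  -30.8    4.5] dist 260.0
```

```bash
python3 -m inch '[[[0,0,2,-20,-2,0,55],[0,0,4,-50,-5,0,55],[0,0,6,-85,-10,0,55],[0,0,8,-120,-14,0,55],[0,0,10,-155,-18,0,55],[0,0,12,-190,-22,0,55],[0,0,13,-225,-26,2,55],[0.4,0,13,-250,-30,4,55],[0.4,0,13,-258,-31,4,55],[0.4,0,13,-258,-31,4,55]]]' 40; python3 g.py .446 -.2833 -.006 -10;python3 look.py side s5 200 130 360 250
```

```text
time: 6.32
tool_pos: [0.444, -0.2852, 0.0792]
ee_rot: [-0.001, 0.766, 0.643, -0.001]
contact_force: [-0.5, 0.2, -0.3]
gripper_width: 0.0575
t 6.32 tcp [ 0.444  -0.2852  0.0792] az -9.9 tilt 0.18 w 0.0575 F [-0.5  0.2 -0.3] q [-0.12  0.35  0.77  1.83 -0.27  1.07  0.57]
turn [-0.2  0.1  0.1] shift mm [ 2.4  1.9 85.2] dist 85.0
scale 5.0
```

View pics/s5.png

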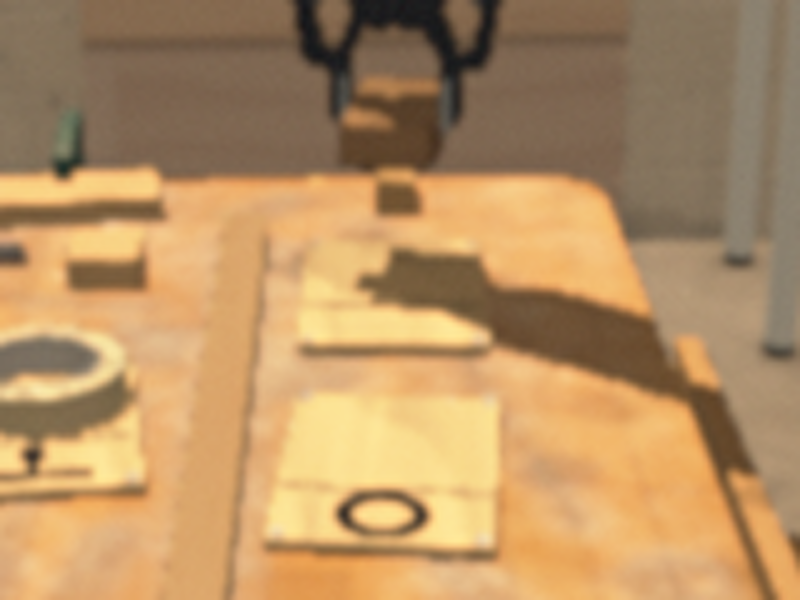

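The block hangs level in the jaws over the blank board. I'll lower it.

```bash
python3 -m inch '[[[0,0,0,1,1,20,55],[-0.2,0,0,2,2,45,55],[-0.2,0,0,2,2,65,55],[-0.2,0,0,2,2,78,55],[-0.2,0,0,2,2,84,55],[-0.2,0,0,2,2,86,55],[-0.2,0,0,2,2,86,55],[-0.2,0,0,2,2,86,55]]]' 40; python3 g.py .446 -.2833 -.007 -10
```

```text
time: 7.03
tool_pos: [0.4476, -0.2816, -0.0058]
ee_rot: [0.001, 0.765, 0.644, 0.001]
contact_force: [-0.7, 0.5, -0.6]
gripper_width: 0.0575
t 7.03 tcp [ 0.4476 -0.2816 -0.0058] az -9.8 tilt 0.13 w 0.0575 F [-0.7  0.5 -0.6] q [-0.06  0.47  0.7   1.9  -0.38  0.9   0.65]
turn [0.1 0.  0.2] shift mm [-1.9 -1.3  1.2] dist 3.0
```

```bash
python3 -m inch '[[[0,0,0,0,0,2,55],[0,0,0,0,0,2.5,55],[0,0,0,0,0,2.5,55],[0,0,0,0,0,2.5,100],[0,0,0,0,0,2.5,100],[0,0,0,0,0,2.5,100],[0,0,0,0,0,2.5,100],[0,0,0,0,0,2.5,100]]]' 40; python3 g.py; python3 -m inch '[[[0,0,0,0,0,-10,100],[0,0,0,0,0,-40,100],[0,0,0,0,0,-80,100],[0,0,0,0,0,-110,100],[0,0,0,0,0,-130,100],[0,0,0,0,0,-150,100],[0,0,0,0,0,-150,100]]]' ; python3 g.py .62 -.25 .17 45;python3 g.py .662 -.0444 .15 90
```

```text
time: 7.7
tool_pos: [0.4476, -0.2816, -0.0083]
ee_rot: [0.001, 0.765, 0.644, 0.001]
contact_force: [-0.0, 0.4, 0.0]
gripper_width: 0.0854
t 7.70 tcp [ 0.4476 -0.2816 -0.0083] az -9.8 tilt 0.13 w 0.0854 F [-0.   0.4  0. ] q [-0.06  0.48  0.7   1.9  -0.39  0.9   0.65]
time: 8.28
tool_pos: [0.4491, -0.2832, 0.1466]
ee_rot: [0.004, 0.765, 0.644, 0.002]
contact_force: [0.4, -0.5, 0.2]
gripper_width: 0.0856
t 8.28 tcp [ 0.4491 -0.2832  0.1466] az -9.8 tilt 0.53 w 0.0856 F [ 0.4 -0.5  0.2] q [-0.17  0.27  0.8   1.76 -0.21  1.2   0.52]
turn [  0.4   0.3 -54.8] shift mm [ 61.8 163.  -22.1] dist 176.0
t 8.28 tcp [ 0.4491 -0.2832  0.1466] az -9.8 tilt 0.53 w 0.0856 F [ 0.4 -0.5  0.2] q [-0.17  0.27  0.8   1.76 -0.21  1.2   0.52]
turn [ 0.5 -0.3 80.2] shift mm [271.5 169.2  -2.3] dist 320.0
```

Block released. Next is the tape: I'll grip the wall at azimuth -60° from its centre, TCP at (0.681, -0.1237).

```bash
python3 g.py .681 -.1237 .12 -60
```

```text
t 8.28 tcp [ 0.4491 -0.2832  0.1466] az -9.8 tilt 0.53 w 0.0856 F [ 0.4 -0.5  0.2] q [-0.17  0.27  0.8   1.76 -0.21  1.2   0.52]
turn [ 0.5 -0.1 50.2] shift mm [196.7 201.1  28.1] dist 283.0
```

```bash
python3 -m inch '[[[0,0,6,20,20,0,47],[0,0,12,44,45,0,47],[0,0,18,68,70,0,47],[0,0,24,92,95,5,47],[0,0,30,118,120,10,47],[0,0,36,142,145,15,47],[0,0,42,166,170,20,47],[0,0,48,185,190,25,47],[0.4,0,50,197,201,28,47],[0.5,0,50,197,201,28,47]]]' 40; python3 g.py .681 -.1237 .04 -60; python3 look.py top t4 220 110 310 177
```

```text
time: 9.12
tool_pos: [0.683, -0.1183, 0.1177]
ee_rot: [-0.002, 0.965, 0.262, 0.0]
contact_force: [-0.3, 2.1, -0.8]
gripper_width: 0.0399
t 9.12 tcp [ 0.683  -0.1183  0.1177] az -59.6 tilt 0.18 w 0.0399 F [-0.3  2.1 -0.8] q [-0.36  0.7   0.82  1.31 -0.51  1.34 -0.59]
turn [-0.2 -0.1  0.4] shift mm [-4.6  3.9 77.7] dist 78.0
scale 8.88888888888889
```

View pics/t4.png

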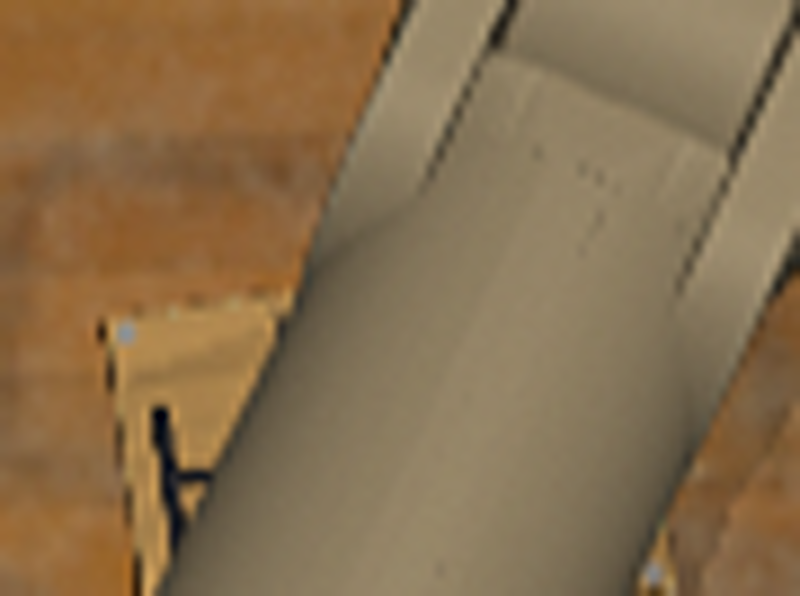

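The arm hides the tape from the top camera. I'll go down partway and check from the side.

```bash
python3 -m inch '[[[0,0,0.4,-2,2,20,47],[-0.2,0,0.4,-5,4,45,47],[-0.2,0,0.4,-5,4,65,47],[-0.2,0,0.4,-5,4,83,47],[-0.2,0,0.4,-5,4,87,47],[-0.2,0,0.4,-5,4,87,47]]]' 40; python3 g.py .681 -.1237 -.006 -60; python3 look.py side s6 160 130 260 205
```

```text
time: 9.67
tool_pos: [0.6776, -0.1277, 0.0305]
ee_rot: [0.0, 0.966, 0.258, -0.001]
contact_force: [-0.3, 0.5, 0.4]
gripper_width: 0.0402
t 9.67 tcp [ 0.6776 -0.1277  0.0305] az -60.0 tilt 0.12 w 0.0402 F [-0.3  0.5  0.4] q [-0.34  0.77  0.78  1.41 -0.56  1.19 -0.55]
turn [ 0.   0.1 -0. ] shift mm [ 5.  -1.7 36.5] dist 37.0
scale 8.0
```

View pics/s6.png

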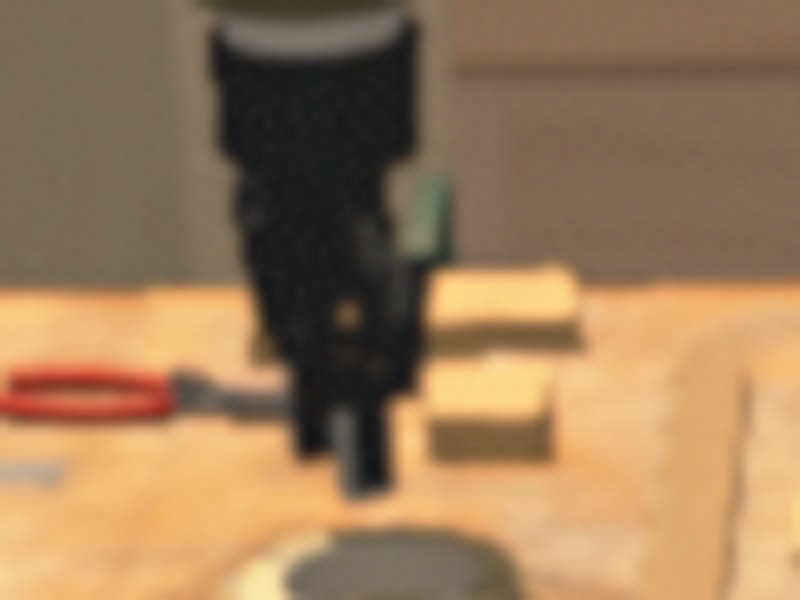

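```bash
python3 -c "
from h import *
d=np.array([.5,-.866]);t=np.array([.6776,-.1277])
for z in(.045,.05,.055):
  for s in(-.025,.025): print(z,s,((w2p('side',(*(t+s*d),z))-[160,130])*8).round())
for s in (.034,.0515): print('tape',((w2p('side',(*(np.array([.6597,-.0869])+s*d),.034))-[160,130])*8).round())
"
```

```text
0.045 -0.025 [369. 519.]
0.045 0.025 [315. 475.]
0.05 -0.025 [368. 506.]
0.05 0.025 [315. 462.]
0.055 -0.025 [367. 494.]
0.055 0.025 [314. 450.]
tape [342. 535.]
tape [324. 520.]
```

The inner fingertip at (365,495) agrees in plan with the expected position, and the tips are about 22 to 24 mm above the TCP. I'll go down over the wall.

```bash
python3 -m inch '[[[0,0,0,5,-2,5,47],[0,0,0,5,-2,15,47],[0,0,0,5,-2,25,47],[0,0,0,5,-2,33,47],[0,0,0,5,-2,38,47],[0,0,0,5,-2,38,47]]]' 40; python3 g.py .681 -.1237 -.006 -60
```

```text
time: 10.22
tool_pos: [0.6808, -0.1234, -0.008]
ee_rot: [0.0, 0.966, 0.258, -0.001]
contact_force: [-0.5, -0.8, -0.2]
gripper_width: 0.0403
t 10.22 tcp [ 0.6808 -0.1234 -0.008 ] az -60.0 tilt 0.15 w 0.0403 F [-0.5 -0.8 -0.2] q [-0.34  0.82  0.75  1.42 -0.58  1.13 -0.54]
turn [ 0.   0.2 -0. ] shift mm [ 0.   0.3 -2. ] dist 2.0
```

```bash
python3 -m inch '[[[0,0,0,0,0,0,10],[0,0,0,0,0,0,10],[0,0,0,0,0,0,10],[0,0,0,0,0,0,10],[0,0,0,0,0,0,10],[0,0,0,0,0,0,10]]]' 40; python3 g.py;python3 -m inch '[[[0,0,0,0,0,-5,10],[0,0,0,0,0,-20,10],[0,0,0,0,0,-40,10],[0,0,0,0,0,-65,10],[0,0,0,0,0,-90,10],[0,0,0,0,0,-100,10],[0,0,0,0,0,-100,10]]]' 40; python3 g.py .4786 -.0646 .09 -60;  python3 look.py side s7 160 110 260 185
```

```text
time: 10.72
tool_pos: [0.6809, -0.1235, -0.0078]
ee_rot: [0.0, 0.966, 0.258, -0.001]
contact_force: [0.4, -0.5, 0.1]
gripper_width: 0.0149
t 10.72 tcp [ 0.6809 -0.1235 -0.0078] az -60.0 tilt 0.13 w 0.0149 F [ 0.4 -0.5  0.1] q [-0.34  0.82  0.75  1.42 -0.58  1.13 -0.54]
time: 11.3
tool_pos: [0.6831, -0.1242, 0.0968]
ee_rot: [0.002, 0.966, 0.258, 0.002]
contact_force: [0.8, 0.2, -0.3]
gripper_width: 0.0146
t 11.30 tcp [ 0.6831 -0.1242  0.0968] az -60.0 tilt 0.30 w 0.0146 F [ 0.8  0.2 -0.3] q [-0.36  0.72  0.81  1.34 -0.52  1.3  -0.58]
turn [ 0.3 -0.2 -0. ] shift mm [-147.5 -153.8    5.7] dist 213.0
scale 8.0
```

View pics/s7.png

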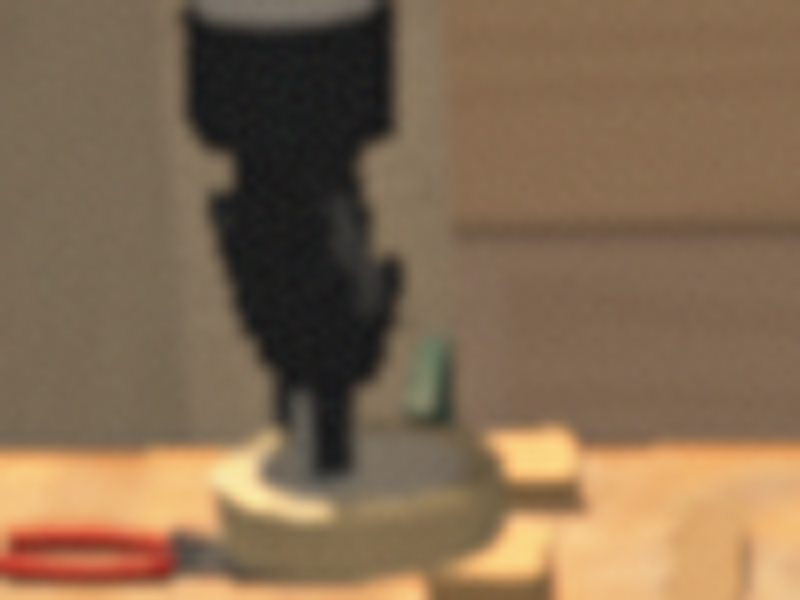

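The tape is held and level. I'll carry it to its own board.

```bash
python3 -m inch '[[[0,0,0,-12,-13,0,10],[0,0,0,-30,-32,0,10],[0,0,0,-52,-54,0,10],[0,0,0,-74,-77,0,10],[0,0,0,-96,-100,0,10],[0,0,0,-116,-121,0,10],[0,0,0,-132,-138,3,10],[0.2,0,0,-143,-149,5,10],[0.3,-0.2,0,-147,-154,6,10],[0.3,-0.2,0,-147,-154,6,10]]]' 40; python3 g.py .4786 -.0646 -.006 -60;  python3 look.py side s8 200 130 320 220
```

```text
time: 12.18
tool_pos: [0.4761, -0.0625, 0.0868]
ee_rot: [-0.002, 0.966, 0.259, -0.003]
contact_force: [1.4, 0.2, -0.8]
gripper_width: 0.0145
t 12.18 tcp [ 0.4761 -0.0625  0.0868] az -60.0 tilt 0.40 w 0.0145 F [ 1.4  0.2 -0.8] q [-0.78  0.27  0.98  1.95 -0.25  1.07 -0.74]
turn [-0.3  0.3  0. ] shift mm [ 1.5  3.5 92.8] dist 93.0
scale 6.666666666666667
```

View pics/s8.png

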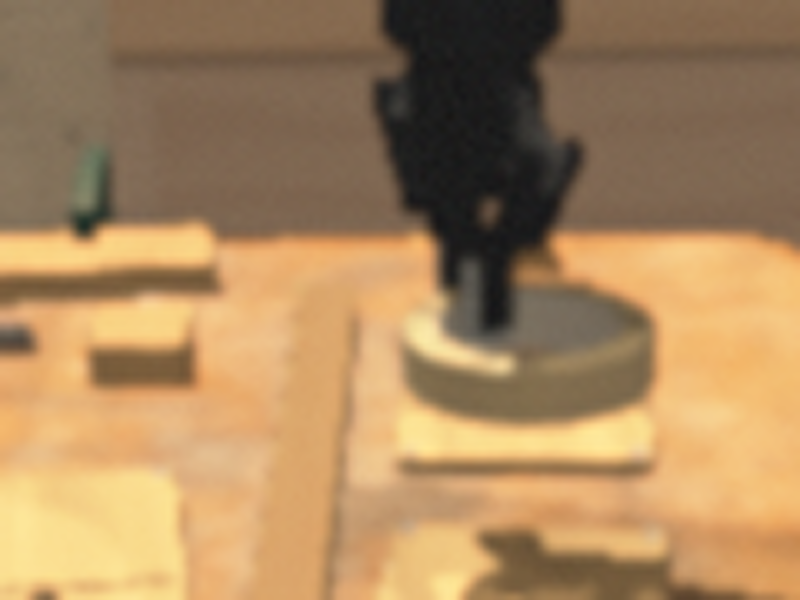

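The tape hangs level over its board. I'll lower it and let go.

```bash
python3 -m inch '[[[0,0,0,1,2,15,10],[-0.2,0,0,1,3,40,10],[-0.3,0.3,0,1.5,3.5,65,10],[-0.3,0.3,0,1.5,3.5,82,10],[-0.3,0.3,0,1.5,3.5,90,10],[-0.3,0.3,0,1.5,3.5,93,10],[-0.3,0.3,0,1.5,3.5,93,10],[-0.3,0.3,0,1.5,3.5,93,10]]]' 40; python3 g.py .4786 -.0646 -.008 -60
```

```text
time: 12.9
tool_pos: [0.4812, -0.0656, -0.0049]
ee_rot: [0.001, 0.966, 0.259, 0.002]
contact_force: [0.4, -0.1, 0.1]
gripper_width: 0.0147
t 12.90 tcp [ 0.4812 -0.0656 -0.0049] az -60.0 tilt 0.21 w 0.0147 F [ 0.4 -0.1  0.1] q [-0.66  0.43  0.87  2.02 -0.43  0.88 -0.6 ]
turn [ 0.1 -0.1  0. ] shift mm [-1.8 -2.2  3. ] dist 4.0
```

```bash
python3 -m inch '[[[0,0,0,-1.5,-2,0.5,10],[0,0,0,-2,-2,2,10],[0,0,0,-2,-2,3,10],[0,0,0,-2,-2,3,10],[0,0,0,-2,-2,3,47],[0,0,0,-2,-2,3,47],[0,0,0,-2,-2,3,47],[0,0,0,-2,-2,3,47],[0,0,0,-2,-2,3,47]]]' 40; python3 g.py; python3 -m inch '[[[0,0,0,0,0,-10,47],[0,0,0,0,0,-35,47],[0,0,0,0,0,-70,47],[0,0,0,0,0,-100,47],[0,0,0,0,0,-130,47],[0,0,0,0,0,-160,47],[0,0,0,0,0,-160,47]]]' ; python3 g.py .4535 .2997 .14 6
```

```text
time: 13.65
tool_pos: [0.4785, -0.0649, -0.0079]
ee_rot: [0.001, 0.966, 0.259, 0.002]
contact_force: [0.4, 0.1, 0.3]
gripper_width: 0.0402
t 13.65 tcp [ 0.4785 -0.0649 -0.0079] az -60.0 tilt 0.21 w 0.0402 F [0.4 0.1 0.3] q [-0.66  0.43  0.87  2.03 -0.43  0.87 -0.6 ]
time: 14.23
tool_pos: [0.481, -0.0658, 0.1578]
ee_rot: [0.001, 0.966, 0.258, 0.006]
contact_force: [0.6, -0.8, 1.5]
gripper_width: 0.0397
t 14.23 tcp [ 0.481  -0.0658  0.1578] az -60.1 tilt 0.67 w 0.0397 F [ 0.6 -0.8  1.5] q [-0.87  0.15  1.04  1.86 -0.14  1.2  -0.83]
turn [  0.6  -0.3 -66.1] shift mm [ 158.3 -330.6   17.6] dist 367.0
```

```bash
python3 -m inch '[[[0,0,-7,16,-33,0,50],[0,0,-14,32,-67,3,50],[0,0,-21,48,-100,5,50],[0,0,-28,64,-135,8,50],[0,0,-35,80,-170,10,50],[0,0,-42,96,-202,12,50],[0,0,-49,112,-236,14,50],[0,0,-56,128,-268,16,50],[0,0,-63,144,-300,18,50],[0.6,-0.3,-66,158,-331,18,50]]]' 40; python3 g.py .4535 .2997 .14 6; python3 look.py top t5 190 125 380 267; python3 look.py side s9 140 130 340 280
```

```text
time: 15.07
tool_pos: [0.4522, 0.3017, 0.1395]
ee_rot: [-0.0, 0.667, 0.745, 0.0]
contact_force: [0.4, -0.2, 0.6]
gripper_width: 0.0424
t 15.07 tcp [0.4522 0.3017 0.1395] az 6.4 tilt 0.02 w 0.0424 F [ 0.4 -0.2  0.6] q [-1.19  0.29  0.65  1.72 -0.19  1.19 -0.37]
turn [ 0.  -0.   0.4] shift mm [-2.1  1.1 -0.5] dist 2.0
scale 4.2105263157894735
scale 4.0
```

View pics/t5.png

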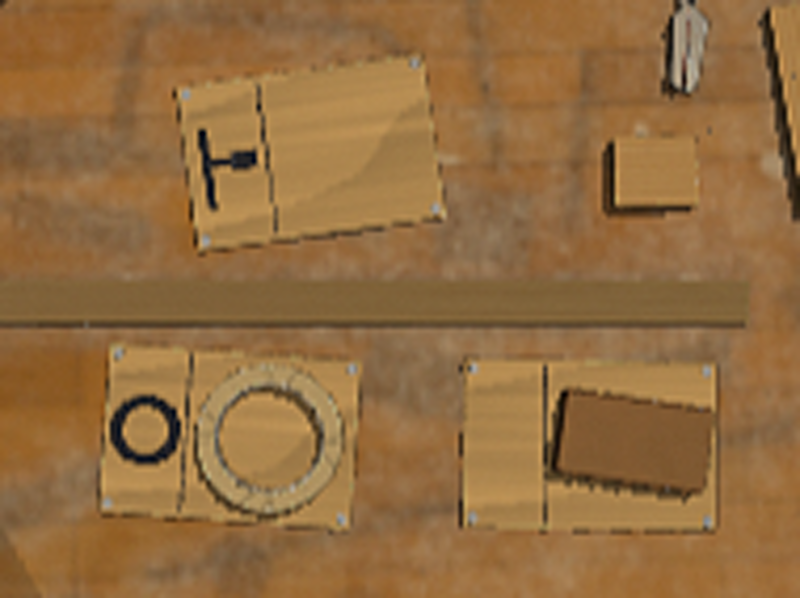

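View pics/s9.png

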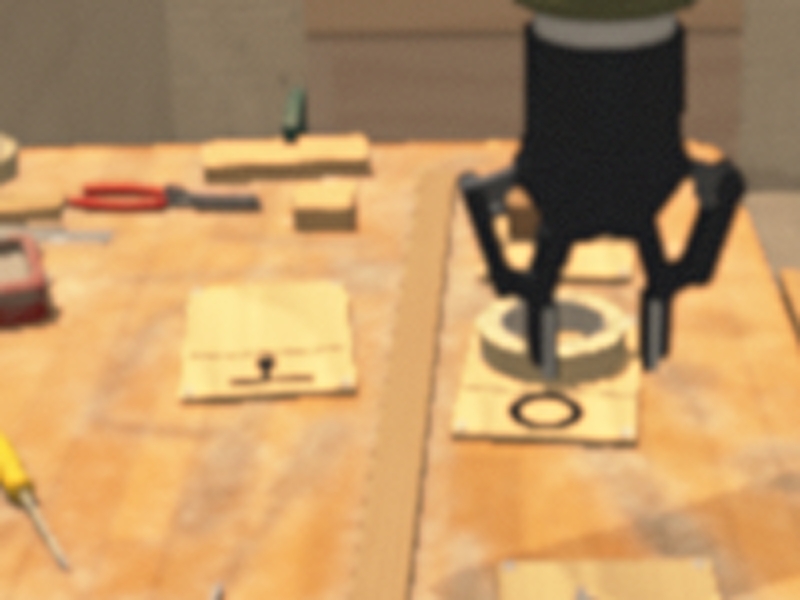

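The tape now lies on the ring board, centre about (270,439) in t5, and the block on the blank board, centre about (633,440). I'll compute both positions, and the descent to the key.

```bash
python3 -c "
from h import *
s=4.2105
f=lambda u,v,z: p2w('top',190+(u+.5)/s-.5,125+(v+.5)/s-.5,z)
print('tape',f(270,439,.034)[:2],'hole',f(270,438,.034)[:2],'target .4573 -.0278')
c=np.array([f(*q,.039)[:2] for q in((566,390),(715,410),(703,492),(556,472))]);print('block',c.mean(0)); d=c[0]+c[3]-c[1]-c[2];print(np.degrees(np.arctan2(-d[0],d[1])),[np.linalg.norm(c[i]-c[i-1]) for i in range(4)])
"; python3 g.py .4535 .2997 .03 6
```

```text
tape [ 0.4566613 -0.0269742] hole [ 0.45735635 -0.0269929 ] target .4573 -.0278
block [ 0.44815019 -0.28051698]
-9.30343904337018 [np.float64(0.05735070859324452), np.float64(0.10448298508967309), np.float64(0.057523115108659116), np.float64(0.10279807533068754)]
t 15.17 tcp [0.4507 0.3064 0.1391] az 6.5 tilt 0.07 w 0.0431 F [ 0.6 -0.8 -0.2] q [-1.19  0.29  0.65  1.72 -0.19  1.19 -0.38]
turn [-0.  -0.1  0.5] shift mm [ -7.1   2.  109.1] dist 109.0
```

```bash
python3 -m inch '[[[0,0,0.4,-1,1,20,50],[0,0,0.4,-2,1,45,50],[0,0,0.4,-2,1,70,50],[0,0,0.4,-2,1,95,50],[0,0,0.4,-2,1,108,50],[0,0,0.4,-2,1,108,50]]]' 40; python3 g.py .4535 .2997 -.008 6; python3 look.py side s10 230 180 350 270
```

```text
time: 15.67
tool_pos: [0.45, 0.3026, 0.0282]
ee_rot: [-0.001, 0.669, 0.744, -0.003]
contact_force: [-0.5, -0.9, 0.8]
gripper_width: 0.043
t 15.67 tcp [0.45   0.3026 0.0282] az 6.1 tilt 0.31 w 0.0430 F [-0.5 -0.9  0.8] q [-1.14  0.42  0.61  1.83 -0.29  0.98 -0.31]
turn [-0.3  0.2  0.1] shift mm [-3.1  3.3 36.2] dist 36.0
scale 6.666666666666667
```

View pics/s10.png

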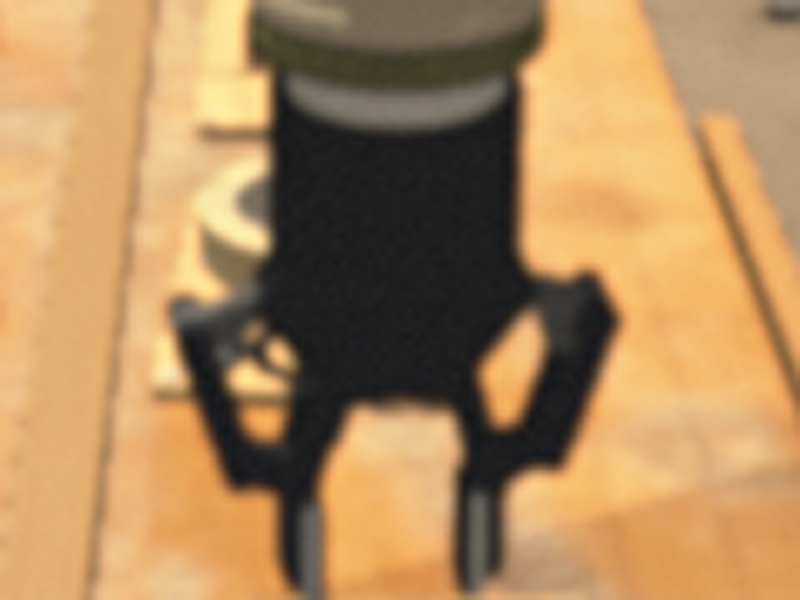

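The tape is within 1 mm of its target. The gripper is above the key, which is just out of this crop, so I'll move on down, watching it.

```bash
python3 -m inch '[[[0,0,0,-2,2,7,50],[-0.3,0.2,0,-3,3,15,50],[-0.3,0.2,0,-3,3,22,50],[-0.3,0.2,0,-3,3,26,50],[-0.3,0.2,0,-3,3,26,50]]]' 40; python3 g.py .4535 .2997 -.008 6; python3 look.py side s11 230 220 350 310
```

```text
time: 16.13
tool_pos: [0.4539, 0.3002, 0.0033]
ee_rot: [-0.0, 0.669, 0.744, 0.001]
contact_force: [-1.4, -0.5, 0.7]
gripper_width: 0.0426
t 16.13 tcp [0.4539 0.3002 0.0033] az 6.1 tilt 0.13 w 0.0426 F [-1.4 -0.5  0.7] q [-1.12  0.46  0.59  1.85 -0.32  0.92 -0.28]
turn [ 0.1 -0.1  0.1] shift mm [-0.5 -0.4 11.3] dist 11.0
scale 6.666666666666667
```

View pics/s11.png

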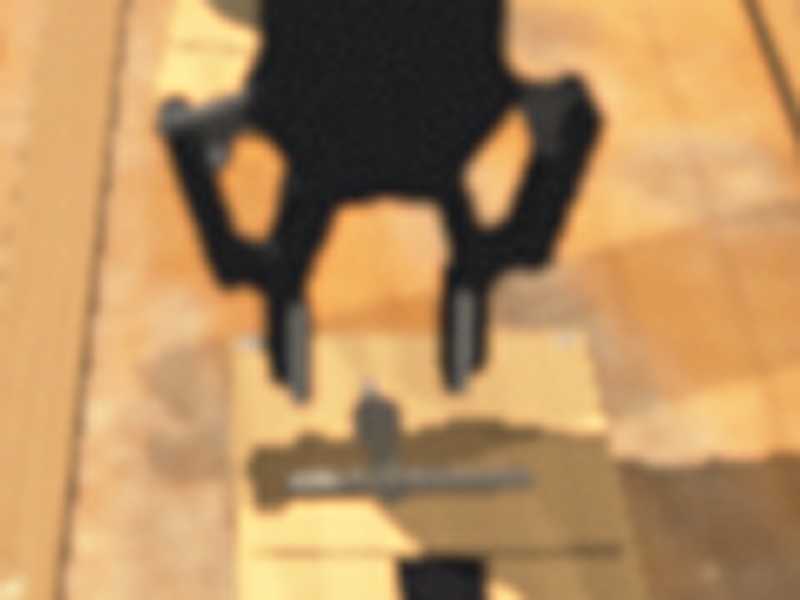

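The fingers at (295,390) and (460,385) straddle the key head at (377,425). I'll go down 11 mm and close.

```bash
python3 -m inch '[[[0,0,0,0,0,5,50],[0,0,0,0,0,10,50],[0,0,0,0,0,11,50],[0,0,0,0,0,11,50],[0,0,0,0,0,11,8],[0,0,0,0,0,11,8],[0,0,0,0,0,11,8],[0,0,0,0,0,11,8],[0,0,0,0,0,11,8],[0,0,0,0,0,11,8]]]' 50; python3 g.py; python3 look.py side s12 230 220 350 310
```

```text
time: 17.02
tool_pos: [0.4543, 0.3005, -0.007]
ee_rot: [-0.0, 0.669, 0.744, 0.002]
contact_force: [0.5, -0.0, 1.5]
gripper_width: 0.0121
t 17.02 tcp [ 0.4543  0.3005 -0.007 ] az 6.1 tilt 0.18 w 0.0121 F [ 0.5 -0.   1.5] q [-1.11  0.47  0.58  1.86 -0.33  0.9  -0.27]
scale 6.666666666666667
```

View pics/s12.png

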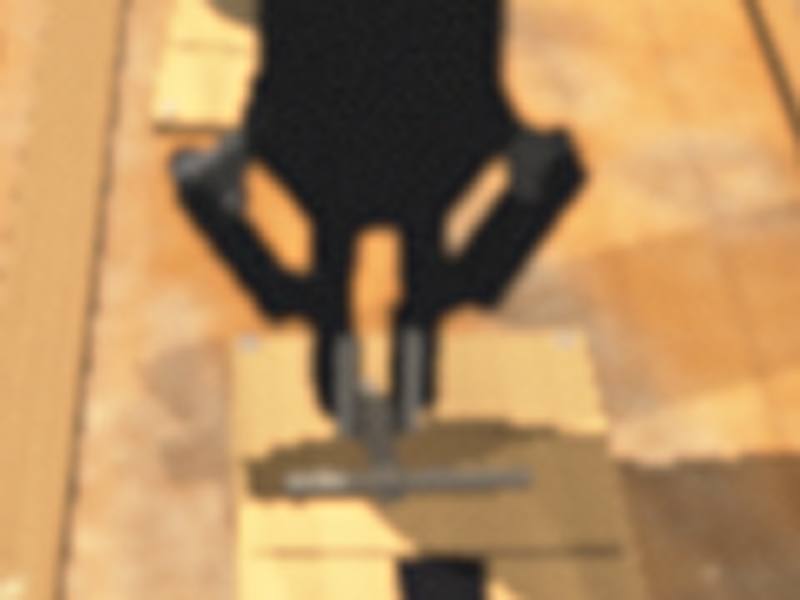

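The jaws read 12 mm on the 16 mm head, so they may sit high on it. I'll reopen, go 3 mm lower and grip again.

```bash
python3 -m inch '[[[0,0,0,0,0,0,35],[0,0,0,0,0,0,35],[0,0,0,0,0,2,35],[0,0,0,0,0,3.5,35],[0,0,0,0,0,3.5,35],[0,0,0,0,0,3.5,8],[0,0,0,0,0,3.5,8],[0,0,0,0,0,3.5,8],[0,0,0,0,0,3.5,8],[0,0,0,0,0,3.5,8]]]' 50; python3 g.py
```

```text
time: 17.9
tool_pos: [0.4543, 0.3005, -0.0105]
ee_rot: [-0.0, 0.669, 0.744, 0.002]
contact_force: [-0.8, 0.4, -1.2]
gripper_width: 0.0128
t 17.90 tcp [ 0.4543  0.3005 -0.0105] az 6.1 tilt 0.18 w 0.0128 F [-0.8  0.4 -1.2] q [-1.11  0.48  0.58  1.86 -0.33  0.89 -0.26]
```

```bash
python3 -m inch '[[[0,0,0,0,0,-5,8],[0,0,0,0,0,-20,8],[0,0,0,0,0,-45,8],[0,0,0,0,0,-75,8],[0,0,0,0,0,-95,8],[0,0,0,0,0,-105,8],[0,0,0,0,0,-105,8]]]' 50; python3 g.py .6719 -.0985 .09 6.3; python3 look.py side s13 230 180 350 270
```

```text
time: 18.48
tool_pos: [0.4554, 0.3011, 0.0969]
ee_rot: [0.0, 0.669, 0.744, 0.004]
contact_force: [0.1, -0.9, -0.2]
gripper_width: 0.0129
t 18.48 tcp [0.4554 0.3011 0.0969] az 6.1 tilt 0.43 w 0.0129 F [ 0.1 -0.9 -0.2] q [-1.17  0.33  0.64  1.77 -0.22  1.1  -0.34]
turn [ 0.3 -0.3 -0.2] shift mm [-420.3  173.     5.8] dist 455.0
scale 6.666666666666667
```

View pics/s13.png

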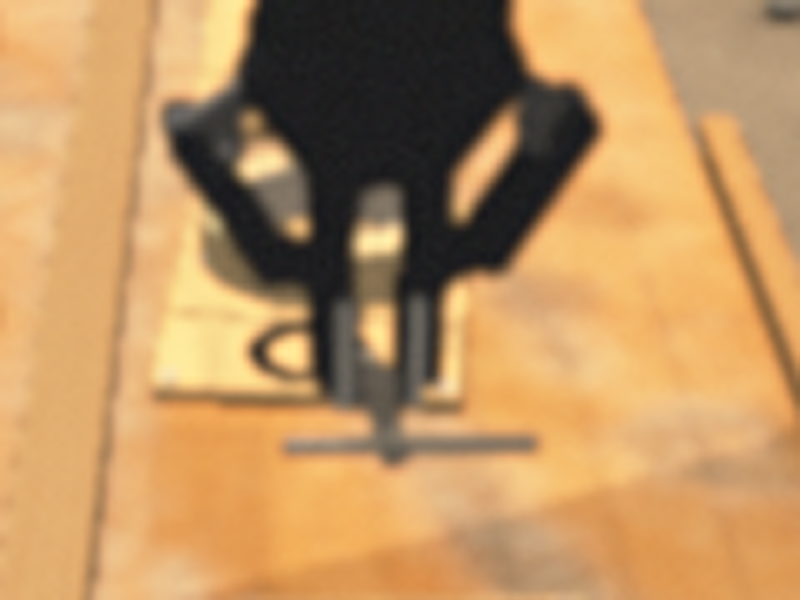

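The key is held level. I'll carry it over.

```bash
python3 -m inch '[[[0,0,0,-14,6,0,8],[0,0,0,-36,15,0,8],[0,0,0,-64,26,0,8],[0,0,0,-92,38,0,8],[0,0,0,-122,50,0,8],[0,0,0,-152,62,0,8],[0,0,0,-182,75,0,8],[0,0,0,-212,87,0,8],[0,0,0,-242,100,0,8],[0,0,0,-270,112,0,8]]]' 50; python3 g.py .6719 -.0985 .09 6.3
```

```text
time: 19.37
tool_pos: [0.5938, 0.0422, 0.0923]
ee_rot: [-0.001, 0.669, 0.744, 0.001]
contact_force: [0.2, 0.5, 0.7]
gripper_width: 0.0128
t 19.37 tcp [0.5938 0.0422 0.0923] az 6.1 tilt 0.18 w 0.0128 F [0.2 0.5 0.7] q [-0.65  0.47  0.71  1.64 -0.34  1.15  0.25]
turn [ 0.  -0.2 -0.2] shift mm [-148.2   62.7    1.9] dist 161.0
```

```bash
python3 -m inch '[[[0,0,0,-25,11,0,8],[0,0,0,-52,22,0,8],[0,0,0,-80,34,0,8],[0,0,0,-106,45,0,8],[0,0,0,-128,54,2,8],[0,0,0,-142,60,2,8],[0,-0.2,-0.2,-148,63,2,8],[0,-0.2,-0.2,-148,63,2,8]]]' 50; python3 g.py .6719 -.0985 -.009 6.3; python3 look.py side s14 150 120 270 210
```

```text
time: 20.03
tool_pos: [0.6713, -0.1001, 0.0877]
ee_rot: [-0.0, 0.668, 0.744, -0.001]
contact_force: [-0.7, 0.8, -1.3]
gripper_width: 0.013
t 20.03 tcp [ 0.6713 -0.1001  0.0877] az 6.1 tilt 0.15 w 0.0130 F [-0.7  0.8 -1.3] q [-0.34  0.66  0.69  1.39 -0.42  1.25  0.49]
turn [-0.1  0.1 -0.2] shift mm [ 1.7  1.  96.7] dist 97.0
scale 6.666666666666667
```

View pics/s14.png

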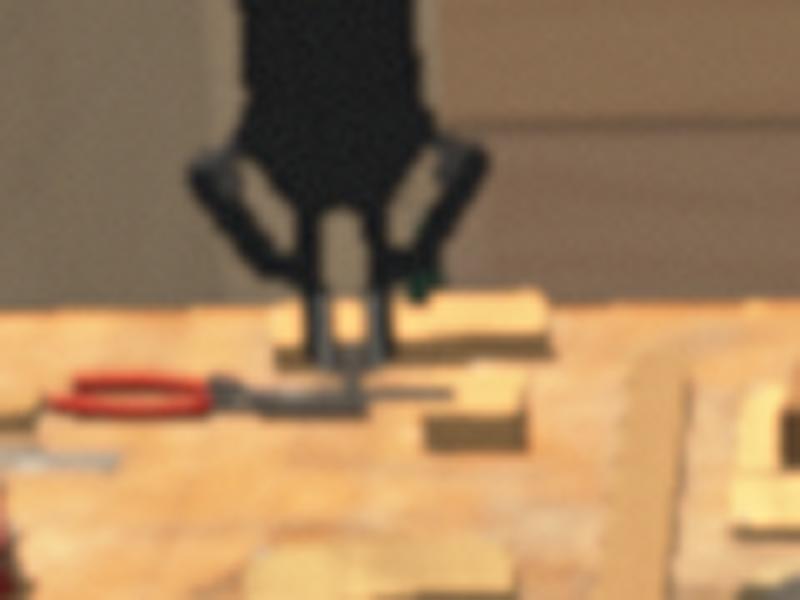

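The key is still held level. I'll lower it to near contact.

```bash
python3 -m inch '[[[0,0,0,1,1,15,8],[0,0,0,2,1,40,8],[0,0,0,2,1,65,8],[0,0,0,2,1,82,8],[0,0,0,2,1,91,8],[-0.1,0.1,-0.2,2,1,95,8],[-0.1,0.1,-0.2,2,1,95,8],[-0.1,0.1,-0.2,2,1,95,8]]]' 50; python3 g.py .6719 -.0985 -.0105 6.3
```

```text
time: 20.75
tool_pos: [0.6725, -0.0959, -0.0059]
ee_rot: [-0.0, 0.666, 0.746, 0.001]
contact_force: [0.7, -0.5, -0.4]
gripper_width: 0.0129
t 20.75 tcp [ 0.6725 -0.0959 -0.0059] az 6.5 tilt 0.11 w 0.0129 F [ 0.7 -0.5 -0.4] q [-0.32  0.75  0.64  1.46 -0.48  1.09  0.53]
turn [ 0.1 -0.1  0.2] shift mm [-2.6 -0.9  4.6] dist 5.0
```

```bash
python3 -m inch '[[[0,0,0,-2.5,-1,1,8],[0,0,0,-2.5,-1,3,8],[0,0,0,-2.5,-1,4.5,8],[0,0,0,-2.5,-1,4.5,8],[0,0,0,-2.5,-1,4.5,40],[0,0,0,-2.5,-1,4.5,40],[0,0,0,-2.5,-1,4.5,40],[0,0,0,-2.5,-1,4.5,40],[0,0,0,-2.5,-1,4.5,40]]]' 50; python3 g.py; python3 -m inch '[[[0,0,0,0,0,-8,40],[0,0,0,0,0,-30,40],[0,0,0,0,0,-65,40],[0,0,0,0,0,-100,50],[0,0,0,0,0,-130,80],[0,0,0,0,0,-150,100],[0,0,0,0,0,-150,100]]]' ; python3 g.py .449 -.281 .14 -9.6
```

```text
time: 21.5
tool_pos: [0.6719, -0.0985, -0.0103]
ee_rot: [-0.0, 0.666, 0.746, 0.001]
contact_force: [1.0, -0.5, -0.2]
gripper_width: 0.0343
t 21.50 tcp [ 0.6719 -0.0985 -0.0103] az 6.5 tilt 0.11 w 0.0343 F [ 1.  -0.5 -0.2] q [-0.32  0.76  0.64  1.47 -0.48  1.08  0.54]
time: 22.08
tool_pos: [0.6743, -0.0998, 0.1464]
ee_rot: [0.004, 0.666, 0.746, 0.004]
contact_force: [0.4, -0.3, 0.3]
gripper_width: 0.0774
t 22.08 tcp [ 0.6743 -0.0998  0.1464] az 6.4 tilt 0.57 w 0.0774 F [ 0.4 -0.3  0.3] q [-0.34  0.61  0.71  1.32 -0.4   1.34  0.48]
turn [ 0.6 -0.  16. ] shift mm [-154.7 -244.3    4.1] dist 289.0
```

```bash
python3 -m inch '[[[0,0,2,-18,-29,0,100],[0,0,4,-36,-58,0,100],[0,0,6,-55,-86,0,100],[0,0,8,-73,-115,0,100],[0,0,10,-92,-145,0,100],[0,0,12,-110,-175,2,100],[0,0,14,-130,-205,4,100],[0,0,16,-146,-230,4,100],[0.6,0,16,-155,-244,4,100],[0.6,0,16,-155,-244,4,100]]]'; python3 g.py .4485 -.281 .05 -9.6; python3 look.py top t6 220 134 308 200
```

```text
time: 22.92
tool_pos: [0.446, -0.2844, 0.1406]
ee_rot: [-0.001, 0.765, 0.644, -0.0]
contact_force: [-0.3, -0.5, -0.1]
gripper_width: 0.0856
t 22.92 tcp [ 0.446  -0.2844  0.1406] az -9.9 tilt 0.07 w 0.0856 F [-0.3 -0.5 -0.1] q [-0.25  0.3   0.91  1.76 -0.26  1.2   0.57]
turn [-0.1 -0.  -0.3] shift mm [ 3.7  2.  90.6] dist 91.0
scale 9.090909090909092
```

View pics/t6.png

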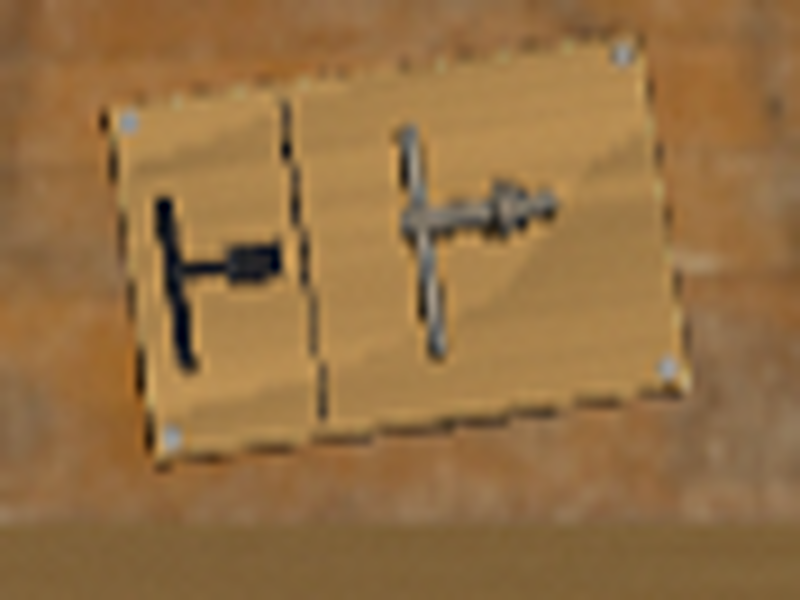

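The key lies on its board, with the bar from (408,128) to (436,355) and the stem end at (555,200), in line with the picture. I'll compute its centre and go down to the block.

```bash
python3 -c "
from h import *
s=800/88
f=lambda u,v,z: p2w('top',220+(u+.5)/s-.5,134+(v+.5)/s-.5,z)[:2]
a,b=f(408,128,.0165),f(436,355,.0165);x=a-b;print(np.linalg.norm(x),np.degrees(np.arctan2(x[1],x[0])));x/=np.linalg.norm(x);y=np.array([-x[1],x[0]]);print((a+b)/2-.02*y)
t=f(557,200,.0165);print('from stem end',t+.026*y-.006*x,'target .6651 -.0909 yaw 6.35')
P=np.array([f(*q,.008) for q in((129,122),(624,55),(669,369),(171,437))]);d=P[0]+P[3]-P[1]-P[2];d/=np.linalg.norm(d);print('origin again',P.mean(0)-.03*d)
"
python3 -m inch '[[[0,0,0,1,1,15,100],[0,0,0,3,2,40,100],[0,0,0,4,2,65,100],[0,0,0,4,2,85,100],[0,0,-0.3,4,2,91,100],[0,0,-0.3,4,2,91,100]]]'; python3 g.py .4485 -.281 -.008 -9.6;python3 look.py side s15 220 130 340 220
```

```text
0.07612987300382566 5.32954289440832
[ 0.66344986 -0.08885301]
from stem end [ 0.66570557 -0.08862282] target .6651 -.0909 yaw 6.35
origin again [ 0.66493109 -0.09099859]
time: 23.47
tool_pos: [0.451, -0.277, 0.0479]
ee_rot: [-0.002, 0.762, 0.648, -0.0]
contact_force: [0.2, 0.6, 0.5]
gripper_width: 0.0859
t 23.47 tcp [ 0.451  -0.277   0.0479] az -9.2 tilt 0.22 w 0.0859 F [0.2 0.6 0.5] q [-0.19  0.43  0.84  1.86 -0.37  1.02  0.65]
turn [-0.2 -0.1  0.4] shift mm [-4.5 -1.6 55.9] dist 56.0
scale 6.666666666666667
```

View pics/s15.png

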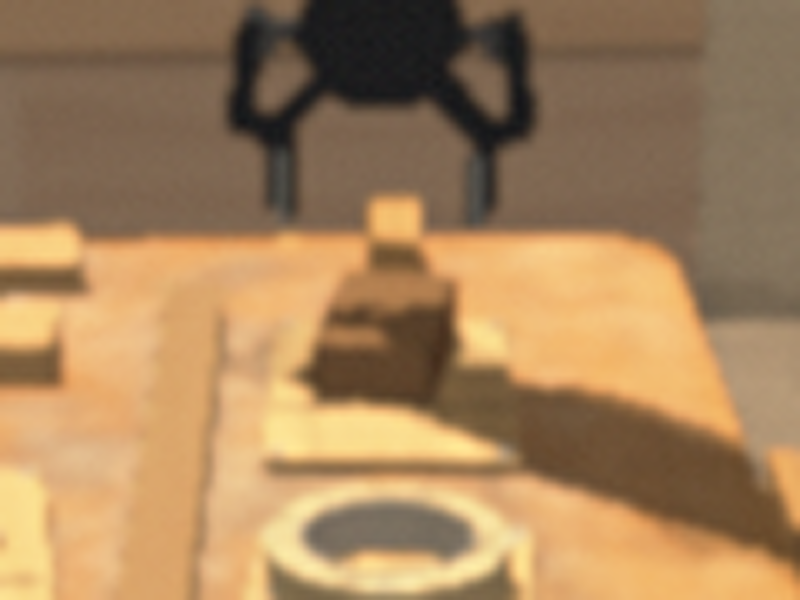

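The key is about 2 to 3 mm from the middle of its board and within 1° of its line. The gripper is centred over the block; I'll go down and grip.

```bash
python3 -m inch '[[[0,0,0.4,-3,-1,10,100],[-0.2,0,0.4,-4,-1.5,25,100],[-0.2,0,0.4,-4.5,-1.5,40,100],[-0.2,0,0.4,-4.5,-1.5,51,100],[-0.2,0,0.4,-4.5,-1.5,56,100],[-0.2,0,0.4,-4.5,-1.5,56,100],[-0.2,0,0.4,-4.5,-1.5,56,100]]]'; python3 g.py .4485 -.281 -.008 -9.6;python3 -m inch '[[[0,0,0,0,0,0,55],[0,0,0,0,0,0,55],[0,0,0,0,0,0,55],[0,0,0,0,0,0,55],[0,0,0,0,0,0,55],[0,0,0,0,0,0,55]]]' 40; python3 g.py
```

```text
time: 24.1
tool_pos: [0.4496, -0.2823, -0.0063]
ee_rot: [0.001, 0.764, 0.645, 0.001]
contact_force: [-0.1, -0.3, 0.3]
gripper_width: 0.0854
t 24.10 tcp [ 0.4496 -0.2823 -0.0063] az -9.7 tilt 0.15 w 0.0854 F [-0.1 -0.3  0.3] q [-0.13  0.51  0.79  1.9  -0.45  0.92  0.71]
turn [ 0.1 -0.  -0.1] shift mm [ 1.1 -1.3  1.7] dist 2.0
time: 24.6
tool_pos: [0.4504, -0.2827, -0.0053]
ee_rot: [0.001, 0.764, 0.645, 0.002]
contact_force: [-0.4, 0.7, 6.5]
gripper_width: 0.0571
t 24.60 tcp [ 0.4504 -0.2827 -0.0053] az -9.7 tilt 0.24 w 0.0571 F [-0.4  0.7  6.5] q [-0.13  0.5   0.79  1.9  -0.45  0.92  0.71]
```

```bash
python3 -m inch '[[[0,0,0,0,0,-10,55],[0,0,0,0,0,-30,55],[0,0,0,0,0,-60,55],[0,0,0,0,0,-90,55],[0,0,0,0,0,-110,55],[0,0,0,0,0,-115,55],[0,0,0,0,0,-115,55]]]' 40; python3 g.py .47 -.02 .11 -5
```

```text
time: 25.18
tool_pos: [0.4509, -0.2832, 0.1117]
ee_rot: [0.003, 0.764, 0.645, 0.003]
contact_force: [0.0, -0.6, -0.9]
gripper_width: 0.0574
t 25.18 tcp [ 0.4509 -0.2832  0.1117] az -9.7 tilt 0.45 w 0.0574 F [ 0.  -0.6 -0.9] q [-0.23  0.34  0.9   1.8  -0.3   1.14  0.59]
turn [ 0.4 -0.  -4.7] shift mm [262.7 -25.4   1.6] dist 264.0
```

```bash
python3 -m inch '[[[0,0,0,12,-1,0,55],[0,0,0,36,-3,0,55],[0,0,-1,64,-6,0,55],[0,0,-1.5,92,-9,0,55],[0,0,-2,120,-12,0,55],[0,0,-2.5,148,-15,0,55],[0,0,-3,176,-18,0,55],[0,0,-4,204,-20,0,55],[0,0,-4.5,234,-23,0,55],[0.4,0,-4.7,263,-25,0,55]]]' 40; python3 g.py .4395 .2963 .11 0.9
```

```text
time: 26.02
tool_pos: [0.469, -0.0181, 0.1104]
ee_rot: [-0.0, 0.737, 0.676, -0.0]
contact_force: [0.6, 0.4, -0.6]
gripper_width: 0.057
t 26.02 tcp [ 0.469  -0.0181  0.1104] az -4.9 tilt 0.07 w 0.0570 F [ 0.6  0.4 -0.6] q [-0.74  0.15  0.78  1.94 -0.12  1.1   0.  ]
turn [-0.1 -0.  -5.8] shift mm [310.7 -56.5   0.5] dist 316.0
```

```bash
python3 -m inch '[[[0,0,-1,35,-6,0,55],[0,0,-2,70,-13,0,55],[0,0,-3,105,-19,0,55],[0,0,-4,140,-25,0,55],[0,0,-5,175,-32,0,55],[0,0,-5.8,210,-38,0,55],[0,0,-5.8,245,-44,0,55],[0,0,-5.8,278,-50,0,55],[0,0,-5.8,300,-55,0,55],[0,0,-5.8,311,-57,0,55]]]' 40; python3 -m inch '[[[0,0,0,0,0,0,55],[0,0,0,0,0,0,55]]]';  python3 g.py .4395 .2963 -.004 0.9;python3 look.py side s16 220 170 360 275
```

```text
time: 26.85
tool_pos: [0.4367, 0.3001, 0.1087]
ee_rot: [-0.001, 0.7, 0.714, -0.002]
contact_force: [0.1, 1.1, -0.6]
gripper_width: 0.0576
time: 27.02
tool_pos: [0.4358, 0.2995, 0.1074]
ee_rot: [-0.001, 0.7, 0.715, -0.003]
contact_force: [-0.5, 0.6, -0.8]
gripper_width: 0.0573
t 27.02 tcp [0.4358 0.2995 0.1074] az 1.2 tilt 0.35 w 0.0573 F [-0.5  0.6 -0.8] q [-1.12  0.28  0.54  1.79 -0.16  1.12 -0.5 ]
turn [-0.3  0.2  0.3] shift mm [ -3.    4.3 111.4] dist 112.0
scale 5.714285714285714
```

View pics/s16.png

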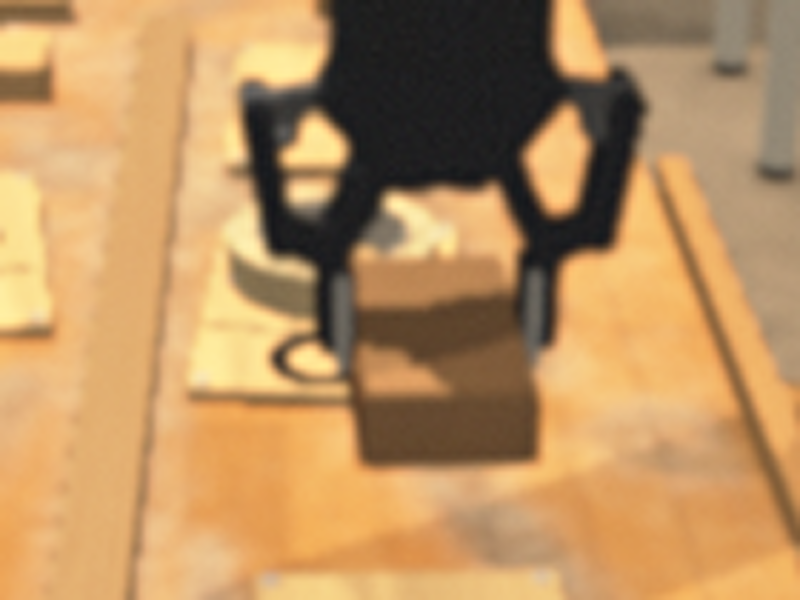

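The block is held level over its board. I'll lower it.

```bash
python3 -m inch '[[[0,0,0,-1,1,10,55],[0,0,0,-2,3,35,55],[-0.3,0.2,0.3,-3,4,60,55],[-0.3,0.2,0.3,-3,4,85,55],[-0.3,0.2,0.3,-3,4,100,55],[-0.3,0.2,0.3,-3,4,108,55],[-0.3,0.2,0.3,-3,4,110,55],[-0.3,0.2,0.3,-3,4,110,55],[-0.3,0.2,0.3,-3,4,110,55]]]' 40; python3 g.py .4395 .2963 -.0055 0.9
```

```text
time: 27.82
tool_pos: [0.4409, 0.295, -0.0013]
ee_rot: [-0.0, 0.703, 0.712, 0.001]
contact_force: [-0.3, 0.5, -0.1]
gripper_width: 0.0568
t 27.82 tcp [ 0.4409  0.295  -0.0013] az 0.7 tilt 0.13 w 0.0568 F [-0.3  0.5 -0.1] q [-1.06  0.42  0.5   1.89 -0.26  0.89 -0.42]
turn [ 0.1 -0.1 -0.2] shift mm [ 1.3 -1.4  4.2] dist 5.0
```

```bash
python3 -m inch '[[[0,0,0,1.3,-1.4,1,55],[0,0,0,1.3,-1.4,3,55],[0,0,0,1.3,-1.4,4.5,55],[0,0,0,1.3,-1.4,4.5,55]]]' 40; python3 g.py; python3 -m inch '[[[0,0,0,0,0,0,100],[0,0,0,0,0,0,100],[0,0,0,0,0,0,100],[0,0,0,0,0,0,100],[0,0,0,0,0,0,100]]]'; python3 -m inch '[[[0,0,0,0,0,-10,100],[0,0,0,0,0,-40,100],[0,0,0,0,0,-80,100],[0,0,0,0,0,-115,100],[0,0,0,0,0,-150,100],[0,0,0,0,0,-160,100],[0,0,0,0,0,-160,100]]]' ; python3 g.py .5 .0 .16 10
```

```text
time: 28.15
tool_pos: [0.4399, 0.2969, -0.0053]
ee_rot: [-0.0, 0.702, 0.712, 0.002]
contact_force: [-0.1, 0.9, 0.8]
gripper_width: 0.0568
t 28.15 tcp [ 0.4399  0.2969 -0.0053] az 0.8 tilt 0.21 w 0.0568 F [-0.1  0.9  0.8] q [-1.06  0.43  0.5   1.89 -0.26  0.88 -0.42]
time: 28.57
tool_pos: [0.4398, 0.2968, -0.0053]
ee_rot: [-0.0, 0.702, 0.712, 0.002]
contact_force: [0.4, 1.2, 0.2]
gripper_width: 0.0857
time: 29.15
tool_pos: [0.4414, 0.2975, 0.1591]
ee_rot: [-0.0, 0.703, 0.712, 0.005]
contact_force: [0.5, -0.1, 0.8]
gripper_width: 0.0855
t 29.15 tcp [0.4414 0.2975 0.1591] az 0.7 tilt 0.61 w 0.0855 F [ 0.5 -0.1  0.8] q [-1.13  0.22  0.56  1.73 -0.13  1.21 -0.53]
turn [ 0.5 -0.4 -9.3] shift mm [-298.2   54.8   -2.8] dist 303.0
```

Moving away to get a clear view of the block.

```bash
python3 -m inch '[[[0,0,0,-30,5,0,100],[0,0,0,-65,10,0,100],[0,0,0,-100,15,0,100],[0,0,0,-135,20,0,100],[0,0,0,-165,25,0,100],[0,0,0,-180,28,0,100],[0,0,0,-180,28,0,100]]]'; python3 look.py top t7 95 205 190 270; python3 look.py top t8 95 110 380 270; python3 look.py side s17 130 110 400 312
```

```text
time: 29.73
tool_pos: [0.4719, 0.113, 0.1574]
ee_rot: [-0.0, 0.705, 0.709, 0.005]
contact_force: [0.2, -1.2, -0.4]
gripper_width: 0.0852
scale 8.421052631578947
scale 2.807017543859649
scale 2.962962962962963
```

View pics/t7.png

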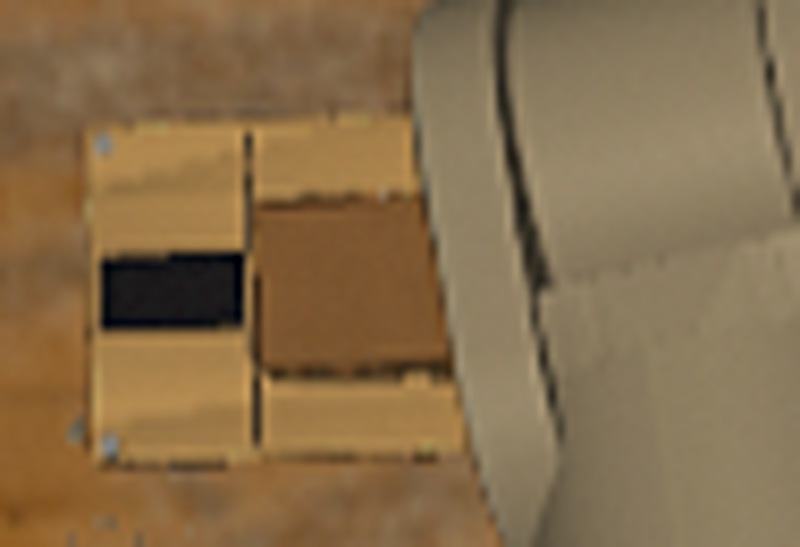

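View pics/t8.png

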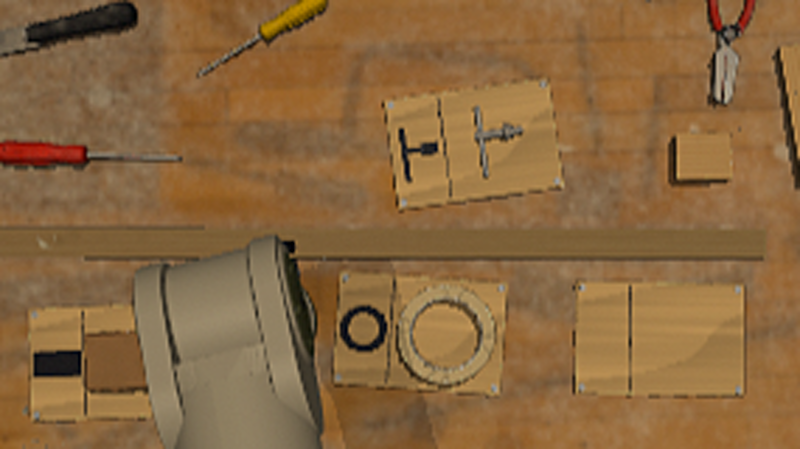

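View pics/s17.png

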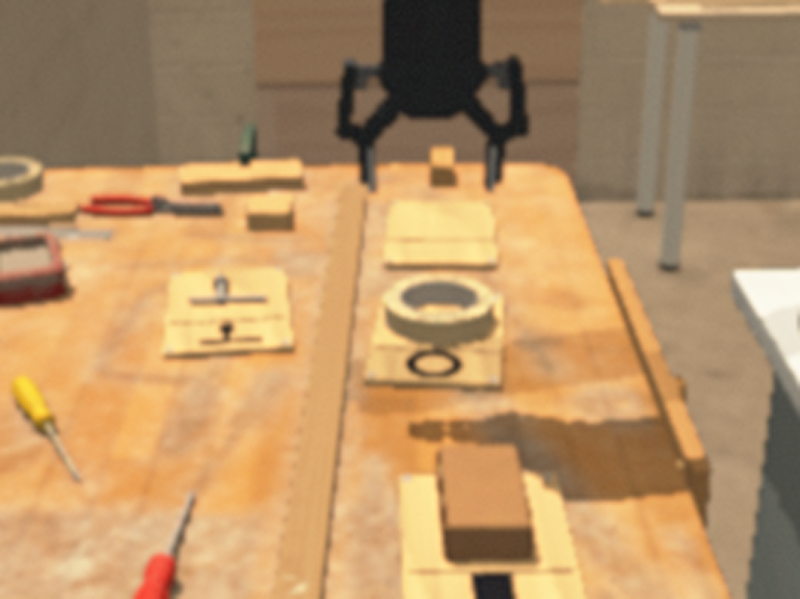

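All three things are on their own boards and the blank board is empty, but the arm still hides part of the block. I'll move farther off for a full measurement.

```bash
python3 -m inch '[[[0,0,0,-35,0,0,100],[0,0,0,-70,0,0,100],[0,0,0,-105,0,0,100],[0,0,0,-140,0,0,100],[0,0,0,-165,0,0,100],[0,0,0,-180,0,0,100],[0,0,0,-180,0,0,100],[0,0,0,-180,0,0,100]]]'; python3 look.py top t9 95 205 190 270
```

```text
time: 30.55
tool_pos: [0.4736, -0.0605, 0.1556]
ee_rot: [-0.001, 0.702, 0.712, 0.005]
contact_force: [1.0, 1.1, 0.3]
gripper_width: 0.0855
scale 8.421052631578947
```

View pics/t9.png

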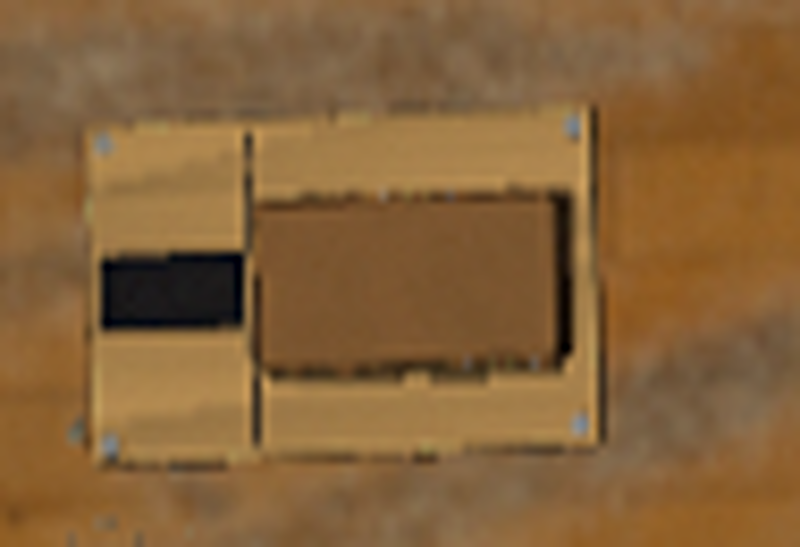

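The block's top face has corners near (255,203), (552,195), (560,362) and (262,370).

```bash
python3 -c "
from h import *
s=800/95
f=lambda u,v,z: p2w('top',95+(u+.5)/s-.5,205+(v+.5)/s-.5,z)[:2]
c=np.array([f(*q,.039) for q in((255,203),(552,195),(560,362),(262,370))]);d=c[0]+c[3]-c[1]-c[2]
P=np.array([f(*q,.008) for q in((104,144),(572,127),(580,425),(110,446))]);e=P[0]+P[3]-P[1]-P[2];e/=np.linalg.norm(e)
print('block',c.mean(0),np.degrees(np.arctan2(-d[0],d[1])),[np.linalg.norm(c[i]-c[i-1]).round(4) for i in range(4)],'pad',P.mean(0)-.03*e,np.degrees(np.arctan2(-e[0],e[1])))
"; python3 g.py
```

```text
block [0.43898375 0.29703729] -0.08474000224906522 [np.float64(0.0578), np.float64(0.103), np.float64(0.0578), np.float64(0.1031)] pad [0.43870822 0.2979108 ] 0.6917500986982973
t 30.60 tcp [ 0.4737 -0.0596  0.1556] az 0.9 tilt 0.55 w 0.0852 F [1.  0.7 0.2] q [-0.71  0.11  0.84  1.87 -0.1   1.19  0.18]
```

```bash
python3 -c "
from bench import *
print(hand_in())"
```

```text
the job is handed in; nothing more can be done
None
```

I parked the block on the blank board, moved the tape to the ring board and the key to the T board, then moved the block to its own board. I handed the job in at about 30.6 s of the 112 s allowed. `hand_in()` reports no verdict, so the checks below are my own camera measurements.

| Thing | Distance from the middle of its board | Angle off the board's line |
|---|---|---|
| Block | about 1 mm | about 1° |
| Tape | about 1 mm | not needed |
| Key | about 2–3 mm | about 1° |

- **Parking:** the parked block was about 4 mm from the middle of the blank board, flat and fully let go.
- **At hand-in:** the blank board was empty, and the screwdriver and both offcuts were untouched as far as the pictures show. The open gripper was well above everything, touching nothing.

**What disagreed:** the fingertips sat about 20 mm higher than the reported TCP position implied. My first close on the block therefore shut on nothing above it. I corrected for this from the side view, and all later grasps used the lower height.

The first grip on the key looked high on its head, so I regripped it 3.5 mm lower before lifting.

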